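Pack an order into a cantilever-tray care box

ROBOT

A 6-joint arm with a two-finger parallel gripper is mounted at the origin on the work surface. World frame = base frame: x ahead of the robot, y to its left, z up, the work surface at z = 0. Lengths are in m, angles in degrees, forces in N, time in s.
With the tool pointing down it reaches from about 0.4 to 0.825 m from the base axis. Payload 7 kg.
Tool frame: the origin (TCP) lies midway between the tips of the shut fingers; the grasp point (between the pads) lies 19 mm behind it (ctrl.hold_point_z is the distance from the TCP to the grasp point, in m); z points along the fingers, y is the line along which they close (so a half turn about z gives the same grasp; the last joint's range is limited). The gripper opens to 88 mm and grips with 3 to 60 N. Pads are 19 mm wide; open, the fingers measure 130 mm over their backs; the gripper's body (78 mm by 193 mm) begins 47 mm behind the grasp point.
Start: joints at [84.231, 20.546, 0.682, 0, -70.136, -16.507], TCP at [0.256, 0.625, 0.19] pointing down, gripper open.
Joint ranges: [-176.03, 176.03], [-82.01, 121.73], [-58.28, 71.71], [-173.87, 95.51], [-174.79, -0.11], [-173.66, 173.66]. Speed limits (degrees/s): [136.94, 136.94, 172.46, 180, 180, 180].

INTERFACE

Orientations are given as [roll, pitch, yaw] about the fixed x, y, z axes, in that order (R = Rz(yaw) Ry(pitch) Rx(roll)).
In Python, from plant import ctrl gives the robot as it stands.
- The arm moves only by the tool apply_moves, never from a script. Its argument "deltas" is a list of rows, each an object with "fingers": the finger opening in mm, from 0 to 87.6; "delta_pos": the shift along the tool's x, y, z in mm, a list of three; "angular": the turn, a rotation vector about the tool's x, y, z in degrees, a list of three. A call has 1 to 10 rows; each row is the pose to reach, as a shift and turn from the pose commanded when the call began, along the tool's axes at that moment; what a row does not reach only later rows make up. A row lasts 1/10 s, in which the tool goes at most 50 mm and 8.59 degrees, less where a joint would pass 70% of its speed; a pose out of reach is approached as far as the arm can. A call with a gripper value outside its range is refused whole. The fingers move at their own pace and stop on an object; the grip force is fixed at half the most. Time passes only in rows, so rows that repeat a pose let the fingers close. It gives the time, the measured TCP pose, the force, the opening and the grip force at its end, in the units of the state.
- ctrl.get_obs(): the state, without advancing time (a new reading comes with each control period).
- ctrl.snapshot(name): name is "scene" or "top"; returns the picture (384x512x3 uint8, red, green, blue); there is no depth.
- ctrl.camera_params(name): a dict with "fx", "fy", "cx", "cy" (pixels), "cam_to_world" (4x4, takes a point from camera to world coordinates). Camera axes: x right, y up, looking along -z (the intrinsics and any distortion apply to the point x, -y, -z); pixel columns grow to the right and rows downward; lengths in m; the calibration is good to about 2 mm. A picture is of the moment at which its call begins. camera_params takes no time and is no camera call.
- ctrl.close_job(): hands the job in; it is judged then, once.
The state is a dict: "clock": time; "joint_pos": joint angles; "qvel": joint speeds; "tau": joint torques, N m; "tool_pos": TCP position; "orientation": TCP orientation; "force": force on the tool from outside, world axes, zero at the start; "moment": the same for the moment, N m; "opening": finger opening in m; "gripper_force": force on a finger pad.
Only numpy, scipy, OpenCV 4.12 (cv2) and the standard library are available. Lean on these libraries where they do the work, as an engineer would, in place of code of your own. Each camera call takes 0.05 s, during which the arm holds its last target. There are 200 camera calls.

TASK

Pack this order into the wooden care box: lift the top tray by its bar handle and swing it back as far as it goes, put every balm tin and small carton (soap, tea) that lies loose on the table into the compartment underneath, and lower the tray fully down again. With the tray down, lay the eight-sided roll-on stick in the V-shaped cradle in the tray and push it along, under the steel retaining loop, until its end touches the end stop. Leave the label rolls, tape, bottle, candle cup and notebook where they are.

Things in the scene. Friction and masses are not known exactly. Their poses are not given: they have to be found in the camera images.
- case: fixed wooden box, open on top under its tray: 160 mm deep (x), 290 wide (y), 75 high, walls and floor 8 mm; origin at the centre of its underside on the table, x to its back (where the tray swings to), y along its width, z up. Outside each end wall two parallel 4 mm steel arms carry the tray, pivoting 30 and 68 mm behind the box's middle, 22 mm above the table
- compartment (a point): centre of the compartment's floor, 8 mm above the table; axes as the box's. The compartment is 144 mm (x) by 274 mm (y) inside and 67 mm deep, and covered until the tray is swung back
- lift (a joint): angle q of the tray's arms: 0 tray fully down, 1.658 rad swung fully back (end of travel). The tray always stays level and moves on an arc: from its closed place by 0.120*(sin(q-0.960)+0.819) m along box x and 0.120*(cos(q-0.960)-0.574) m up (fully back: 175 mm behind, 23 mm up; at most 51 mm up). The arms are stiff: 4 to 8 N at the handle moves it and it stays where left
- handle (a point): middle of the tray's steel bar handle: 12 mm thick, 110 mm long along box y, on two 10 mm posts 45 mm either side of this point. The bar's axis (this point) is 46 mm above the tray's inside floor and, tray down, 127 mm above the table and 25 mm behind the box's middle. Axes as the box's. The pale plywood tray is 160 x 290 mm like the box, 28 mm high, walls and floor 6 mm
- stop (a point): middle of the end stop's face, on the axis of a stick lying in the V cradle; axes as the box's. The dark 90 degree V cradle runs from here 180 mm to -y, 35 mm in front of the tray's middle; the bottom of the V is 12.7 mm below this point, its edges 5 mm below, the tray floor 15 mm below. Tray down: 96 mm above the table. Tray front wall 39 mm ahead, handle bar 60 mm behind
- loop (a point): middle of the steel retaining loop's opening, 27 mm from the stop (-y) on the axis of a stick in the cradle; axes as the box's. The loop is 14 mm long (y), its opening 32 mm wide (x), its underside 14 mm and its top 18 mm above this point; a stick can only get under it lengthwise, from the -y side
- stick: the roll-on stick: an eight-sided rod 120 mm long and 18 mm across its flats, amber with a metal cap at one end (45 g); origin at its middle on its axis, x along its length toward the cap. It may go in either way round, any flat down
- soap1: a soap carton, brown with a white paper band, a plain block 66 x 38 x 28 mm lying flat (90 g); origin at the centre of its underside, x along the 66 mm, y along the 38 mm, z up. Part of the order when present (None if this order has none)
- soap2: a soap carton, brown with a white paper band, a plain block 66 x 38 x 28 mm lying flat (90 g); origin at the centre of its underside, x along the 66 mm, y along the 38 mm, z up. Part of the order when present (None if this order has none)
- tin1: a round flat metal balm tin, diameter 44 mm, height 24 mm (60 g); origin at the centre of its underside, z up. Part of the order when present (None if this order has none)
- tin2: a round flat metal balm tin, diameter 44 mm, height 24 mm (60 g); origin at the centre of its underside, z up. Part of the order when present (None if this order has none)
- tea: a slim white tea carton with brown ends, 88 x 32 x 32 mm, lying flat (60 g); origin at the centre of its underside, x along the 88 mm, z up. Part of the order when present (None if this order has none)
- labels_small: a small roll of labels lying flat, diameter 76, height 36 mm; not part of the order, leave it
- labels_big: a big roll of labels lying flat, diameter 110, height 60 mm; leave it
- tape: a roll of clear packing tape lying flat, diameter 96, height 48 mm; leave it
- serum: an amber bottle with a black cap standing up, diameter 34, height 100 mm; leave it
- candle: a white ceramic candle cup, diameter 76, height 85 mm; leave it
- notebook: a spiral notebook lying flat, 120 x 160 x 14 mm; leave it
Things that resemble listed ones, but are neither listed nor needed, are in the scene too. What is shaped like the soap2 but red is not meant.

How it is judged (in metres and radians):
On the way, in this order (a step that is already met when the one before it is completed fails the run):
1. the tray is swung fully back (value of joint lift above 1.5 rad), for 0.2 s.
2. every tin and carton of the order lies in the compartment, the tray still swung back (x of soap1 in the frame of compartment between -0.073 and 0.073 m and y of soap1 in the frame of compartment between -0.138 and 0.138 m and z of soap1 in the frame of compartment between -0.006 and 0.055 m and x of soap2 in the frame of compartment between -0.073 and 0.073 m and y of soap2 in the frame of compartment between -0.138 and 0.138 m and z of soap2 in the frame of compartment between -0.006 and 0.055 m and x of tin1 in the frame of compartment between -0.073 and 0.073 m and y of tin1 in the frame of compartment between -0.138 and 0.138 m and z of tin1 in the frame of compartment between -0.006 and 0.055 m and x of tin2 in the frame of compartment between -0.073 and 0.073 m and y of tin2 in the frame of compartment between -0.138 and 0.138 m and z of tin2 in the frame of compartment between -0.006 and 0.055 m and x of tea in the frame of compartment between -0.073 and 0.073 m and y of tea in the frame of compartment between -0.138 and 0.138 m and z of tea in the frame of compartment between -0.006 and 0.055 m and value of joint lift above 1.4 rad), for 0.2 s.
3. the tray is fully down on the packed box (x of soap1 in the frame of compartment between -0.073 and 0.073 m and y of soap1 in the frame of compartment between -0.138 and 0.138 m and z of soap1 in the frame of compartment between -0.006 and 0.055 m and x of soap2 in the frame of compartment between -0.073 and 0.073 m and y of soap2 in the frame of compartment between -0.138 and 0.138 m and z of soap2 in the frame of compartment between -0.006 and 0.055 m and x of tin1 in the frame of compartment between -0.073 and 0.073 m and y of tin1 in the frame of compartment between -0.138 and 0.138 m and z of tin1 in the frame of compartment between -0.006 and 0.055 m and x of tin2 in the frame of compartment between -0.073 and 0.073 m and y of tin2 in the frame of compartment between -0.138 and 0.138 m and z of tin2 in the frame of compartment between -0.006 and 0.055 m and x of tea in the frame of compartment between -0.073 and 0.073 m and y of tea in the frame of compartment between -0.138 and 0.138 m and z of tea in the frame of compartment between -0.006 and 0.055 m and value of joint lift below 0.05 rad), for 0.2 s.
4. the stick lies in the V cradle with its end against the end stop (y of stick in the frame of stop between -0.0635 and -0.056 m and x of stick in the frame of stop between -0.004 and 0.004 m and z of stick in the frame of stop between -0.004 and 0.005 m and angle between the x axis of stick and the y axis of stop, either way round below 0.06 rad and value of joint lift below 0.05 rad), for 0.2 s.
At the end, for the whole second after the job is handed in: the tray is fully down (arms within 0.05 rad of closed), every tin and carton of the order is inside the compartment under it, and the stick lies in the V cradle (within 4 mm of its line and height, within 0.06 rad) with its end within 3.5 mm of the end stop; all at rest (all of step 4 and x of soap1 in the frame of compartment between -0.073 and 0.073 m and y of soap1 in the frame of compartment between -0.138 and 0.138 m and z of soap1 in the frame of compartment between -0.006 and 0.055 m and x of soap2 in the frame of compartment between -0.073 and 0.073 m and y of soap2 in the frame of compartment between -0.138 and 0.138 m and z of soap2 in the frame of compartment between -0.006 and 0.055 m and x of tin1 in the frame of compartment between -0.073 and 0.073 m and y of tin1 in the frame of compartment between -0.138 and 0.138 m and z of tin1 in the frame of compartment between -0.006 and 0.055 m and x of tin2 in the frame of compartment between -0.073 and 0.073 m and y of tin2 in the frame of compartment between -0.138 and 0.138 m and z of tin2 in the frame of compartment between -0.006 and 0.055 m and x of tea in the frame of compartment between -0.073 and 0.073 m and y of tea in the frame of compartment between -0.138 and 0.138 m and z of tea in the frame of compartment between -0.006 and 0.055 m and linear speed of each of soap1, soap2, tin1, tin2, tea, stick below 0.03 m/s); the robot touches nothing.
It fails at once if a label roll, the tape, the bottle, the candle cup or the notebook is knocked more than 30 mm away or tipped over (distance of any of labels_small, labels_big, tape, serum, candle, notebook from where it was at the start of the episode above 0.03 m or angle between any of labels_small, labels_big, tape, serum, candle, notebook's own z axis and vertical above 0.4 rad).
Of soap1, soap2, tin1, tin2, tea only 3 to 5 are there at a start; the rules pass over those that are not, and their reading is None.
At some moment in a run one of soap1, soap2, tin1, tin2, tea may be knocked a few centimetres aside while the robot is not near it.
Once in a run the grip may slacken for a moment while it holds something.
It also fails if it takes over 210 s, if anything falls off the work surface, if the arm or the gripper's body presses on something with over 40 N, if the wrist force passes 120 N, or if a joint passes its speed limit or range.

## Working session

There is one attempt and no reset: what is moved stays moved. The work goes in short steps, Python scripts to look and compute and a tool call to move; the robot and the scene stay as the last step left them, time stands still between calls to the robot, and variables do not carry over. Pictures are saved under pics/ and viewed, at most 14 in all, crops included, and the job is handed in when it is done.

Besides the shell and the picture viewer there is one more tool, called after "Request:" as a command line: name --argument value ..., lists and objects as JSON in quotes. apply_moves: Moves the arm, as the interface text tells. Its arguments: {"type":"object","properties":{"deltas":{"type":"array"}},"required":["deltas"]}

```bash
mkdir -p pics; ls
python3 - <<'E'
from plant import ctrl
import cv2
print(ctrl.get_obs())
for n in("scene","top"):
    p=ctrl.camera_params(n);print(n,p)
    cv2.imwrite(f"pics/{n}0.png",cv2.cvtColor(ctrl.snapshot(n),cv2.COLOR_RGB2BGR))
E
```

```text
pics
{'clock': 0.0, 'joint_pos': array([ 8.42329464e+01,  2.05922971e+01,  6.33272283e-01, -2.01647345e-02,
       -7.01359013e+01, -1.65079993e+01]), 'qvel': array([ 0.02786183, -0.02889035,  0.07574185, -0.02838603, -0.07612511,
        0.03712909]), 'tau': array([-2.07930789e-03, -5.82718277e+01,  2.93066365e+01,  6.99753195e+00,
        7.07507323e-03, -1.52584389e-04]), 'tool_pos': array([0.25566962, 0.62410556, 0.18930906]), 'orientation': array([ 1.79903600e+02, -8.80118946e-03, -2.22819129e+01]), 'force': array([-0.10638076, -0.654513  , -0.57345214]), 'moment': array([ 0.04097524, -0.06084054, -0.00501429]), 'gripper_force': 0.0, 'opening': 0.08797871953781573}
scene {'fx': 470.69979803635175, 'fy': 470.69979803635175, 'cx': 251.78104195640807, 'cy': 187.07779852940857, 'cam_to_world': array([[-0.61424913, -0.49707488,  0.61287403,  1.5588998 ],
       [ 0.78904954, -0.3966794 ,  0.4690909 ,  0.71818038],
       [ 0.0099412 ,  0.77172665,  0.63587668,  1.16380482],
       [ 0.        ,  0.        ,  0.        ,  1.        ]])}
top {'fx': 462.0869683820927, 'fy': 462.0869683820927, 'cx': 250.5361014502744, 'cy': 190.6070098431403, 'cam_to_world': array([[-0.01353234,  0.98327006, -0.1816504 ,  0.29502826],
       [-0.99990176, -0.01264345,  0.00605053, -0.02931018],
       [ 0.00365262,  0.18171444,  0.98334456,  1.52489198],
       [ 0.        ,  0.        ,  0.        ,  1.        ]])}
```

View pics/scene0.png

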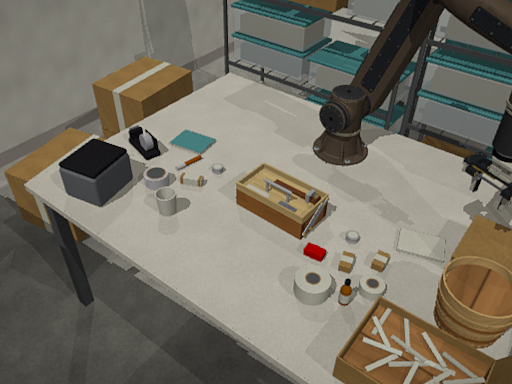

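```bash
python3 -c "
import cv2
i=cv2.imread('pics/top0.png');cv2.imwrite('pics/top0b.png',cv2.resize(i,(800,600),interpolation=cv2.INTER_CUBIC))"
```

```text
(no output)
```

View pics/top0b.png

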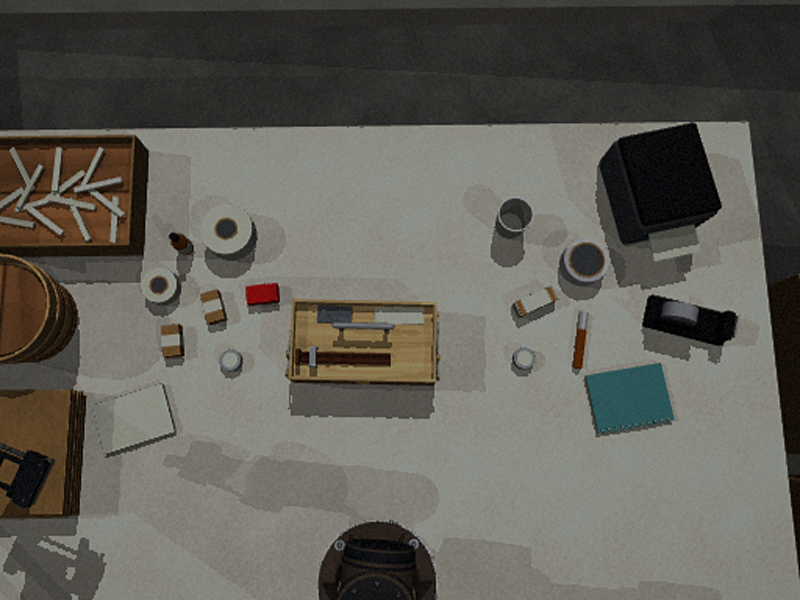

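Top view (800 px scale): the box is at (363,340) with its loop end on the left (+y). The soaps are at (213,306) and (172,340), the tins at (231,359) and (523,358), the tea at (535,301) and the stick at (580,340). The red decoy is at (262,294).

```bash
cat > h.py <<'E'
import numpy as np, cv2
from plant import ctrl
def cast(n,uv,z):
    p=ctrl.camera_params(n);T=p["cam_to_world"];uv=np.atleast_2d(uv).astype(float)
    d=np.c_[(uv[:,0]-p["cx"])/p["fx"],-(uv[:,1]-p["cy"])/p["fy"],-np.ones(len(uv))]@T[:3,:3].T
    o=T[:3,3];return o+d*((z-o[2])/d[:,2])[:,None]
def proj(n,P):
    p=ctrl.camera_params(n);T=p["cam_to_world"];c=(np.atleast_2d(P)-T[:3,3])@T[:3,:3]
    return np.c_[p["cx"]+p["fx"]*c[:,0]/-c[:,2],p["cy"]-p["fy"]*c[:,1]/-c[:,2]]
def snap(n,f=None):
    i=cv2.cvtColor(ctrl.snapshot(n),cv2.COLOR_RGB2BGR)
    if f:cv2.imwrite("pics/"+f,i)
    return i
def crop(i,x,y,w,h,k): return cv2.resize(i[y:y+h,x:x+w],None,fx=k,fy=k,interpolation=cv2.INTER_CUBIC)
E
python3 - <<'E'
from h import *
i=cv2.imread('pics/top0.png')
a=crop(i,95,170,100,75,4);b=crop(i,310,170,100,75,4);c=crop(i,175,182,115,70,6)
M=np.zeros((300+420,800,3),np.uint8);M[:300,:400]=a;M[:300,400:]=b;M[300:,:690]=c
cv2.imwrite('pics/m1.png',cv2.resize(M,(666,600)))
cv2.imwrite('pics/m1.png',np.vstack([M[:300],cv2.resize(c,(800,487))[:300]]))
E
```

```text
(no output)
```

View pics/m1.png

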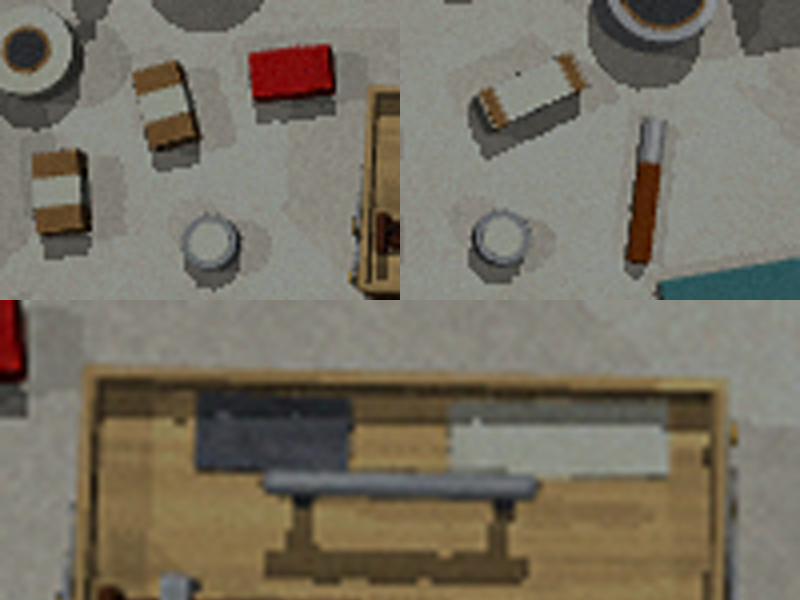

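The crops show soaps at (165,105) and (61,192), tins at (211,241) and (501,238), tea at (531,92) and the stick at (645,192). The handle bar runs from (265,482) to (537,488).

Run:
```python
from h import *
i=cv2.imread('pics/top0.png');hsv=cv2.cvtColor(i,cv2.COLOR_BGR2HSV)
def brown(x0,y0,w,h,vmin=70,smin=80):
    m=np.zeros(i.shape[:2],np.uint8);s=hsv[y0:y0+h,x0:x0+w]
    m[y0:y0+h,x0:x0+w]=((s[...,1]>smin)&(s[...,2]>vmin)&(s[...,0]<25));return m
def pose(name,m,z):
    ys,xs=np.nonzero(m);P=cast('top',np.c_[xs,ys],z)[:,:2]*1000
    r=cv2.minAreaRect(P.astype(np.float32));b=cv2.boxPoints(r)
    e=[b[1]-b[0],b[2]-b[1]];L=max(e,key=np.linalg.norm)
    print(name,np.round(r[0],1),np.round(r[1],1),'long axis yaw',round(np.degrees(np.arctan2(L[1],L[0]))%180,1),len(xs),np.round(P.mean(0),1))
pose('soapA',brown(127,184,20,26),28)
pose('soapB',brown(100,205,20,26),28)
pose('tea',brown(325,180,35,25,60,60),32)
pose('stick(amber)',brown(362,205,20,35),9)
m=np.zeros(i.shape[:2],np.uint8);s=hsv[199:212,368:378];m[199:212,368:378]=(s[...,2]>110)
for n,u in(('tin',(95+211/4,170+241/4)),('tin',(310+101/4,170+238/4)),):print(n,cast('top',[[u[0]-.4,u[1]-.4]],.024)*1000)
m=cast('top',np.array([[310+X/4-.4,170+Y/4-.4] for X,Y in((253,118),(236,268))]),9e-3)*1000
print('stick ends',m)
k=6*800/690
q=lambda X,Y:[175+X/k-.4,182+(Y-300)/k-.4]
print('handle',cast('top',[q(265,482),q(537,488),q(401,485)],.131)*1000)
print('rim back',cast('top',[q(83,367),q(728,380)],.103)*1000)
# full tray hull
m=np.zeros(i.shape[:2],np.uint8);s=hsv[180:255,175:290]
m[180:255,175:290]=((s[...,1]>60)&(s[...,2]>90)&(s[...,0]<30)&(s[...,0]>12))
n,l,st,_=cv2.connectedComponentsWithStats(m);pose('tray rim',l==1+np.argmax(st[1:,4]),103)
```

```text
soapA [-4394.7 -6566.8] [1131.4  652.6] long axis yaw 15.4 134 [-4387.2 -6568.3]
soapB [-3141.3 -8048.3] [1128.7  637. ] long axis yaw 6.5 137 [-3141.  -8061.4]
tea [-5168.5  6341.3] [ 689.3 1739.8] long axis yaw 113.4 84 [-5169.7  6339.8]
stick(amber) [-539.6 1969.3] [ 82.3 400.5] long axis yaw 169.5 124 [-538.3 1967.7]
tin [[446.93163832 298.47682517  24.        ]]
tin [[ 441.34329092 -311.25730386   24.        ]]
stick ends [[ 541.07952168 -445.28650725    9.        ]
 [ 416.73147644 -423.65269924    9.        ]]
handle [[500.86814267  78.08315104 131.        ]
 [496.66740539 -40.96174556 131.        ]
 [498.76774211  18.55979809 131.        ]]
rim back [[ 558.27872484  162.08541665  103.        ]
 [ 548.60944572 -127.72856931  103.        ]]
tray rim [-12554.7  -3563. ] [20782.4 11444.2] long axis yaw 87.9 2528 [-11430.2  -2861.3]
```

```bash
python3 - <<'E'
from h import *
i=cv2.imread('pics/top0.png');hsv=cv2.cvtColor(i,cv2.COLOR_BGR2HSV)
def brown(x0,y0,w,h,vmin=70,smin=80,hmin=0):
    m=np.zeros(i.shape[:2],np.uint8);s=hsv[y0:y0+h,x0:x0+w]
    m[y0:y0+h,x0:x0+w]=((s[...,1]>smin)&(s[...,2]>vmin)&(s[...,0]<30)&(s[...,0]>=hmin));return m
def pose(name,m,z):
    ys,xs=np.nonzero(m);P=cast('top',np.c_[xs,ys],z)[:,:2]*1000
    r=cv2.minAreaRect(P.astype(np.float32));b=cv2.boxPoints(r)
    e=[b[1]-b[0],b[2]-b[1]];L=max(e,key=np.linalg.norm)
    print(name,np.round(r[0],1),np.round(r[1],1),'yaw',round(np.degrees(np.arctan2(L[1],L[0]))%180,1),len(xs),np.round(P.mean(0),1))
pose('soapA',brown(127,184,20,26),.028)
pose('soapB',brown(100,205,20,26),.028)
pose('tea',brown(325,180,35,25,60,60),.032)
pose('amber',brown(362,205,20,35),.012)
m=brown(175,180,115,75,90,60,12)
n,l,st,_=cv2.connectedComponentsWithStats(m);m=l==1+np.argmax(st[1:,4]);pose('tray',m,.103)
ys,xs=np.nonzero(m);r=cv2.minAreaRect(np.c_[xs,ys].astype(np.float32));print(cast('top',cv2.boxPoints(r),.103)*1000,r)
# cross-check by scene view: predicted pixels
P=np.array([[.447,.298,.024],[.441,-.311,.024],[.499,.0185,.127]]);print(proj('scene',P))
E
python3 - <<'E'
import sys;sys.path.insert(0,'.')
from h import *
i=cv2.imread('pics/scene0.png')
a=crop(i,200,150,140,95,5)[:, :700]; a=crop(i,230,155,110,90,5)
b=crop(i,165,140,80,60,5)
c=crop(i,300,215,100,60,4)
M=np.zeros((600,800,3),np.uint8)
M[:450,:550]=a;M[450:,:200]=0
b=crop(i,170,140,65,55,4);M[:220,550-0:550+250]=b[:, :250]
M[450:600,:400]=crop(i,305,225,100,38,4)[:150]
cv2.imwrite('pics/m2.png',M)
E
```

```text
soapA [560.2 340.3] [64.  36.9] yaw 15.4 134 [559.8 340.4]
soapB [489.3 424.1] [63.8 36. ] yaw 6.5 137 [489.3 424.8]
tea [ 562.7 -341.4] [33.8 85.2] yaw 113.4 84 [ 562.7 -341.3]
amber [ 463.9 -433.8] [16.7 81.1] yaw 169.5 124 [ 463.7 -433.5]
tray [475.1  20.2] [291.2 160.4] yaw 87.9 2528 [459.3  10.4]
[[ 400.17090206  168.27802107  103.        ]
 [ 560.58488198  166.65105319  103.        ]
 [ 549.93228551 -129.41999518  103.        ]
 [ 389.74875775 -121.82239068  103.        ]] ((231.8446044921875, 217.33738708496094), (94.72554016113281, 51.48670196533203), 1.3019527196884155)
[[351.62893845 234.12139693]
 [217.77552414 166.1087106 ]
 [277.27091605 185.8505171 ]]
```

View pics/m2.png

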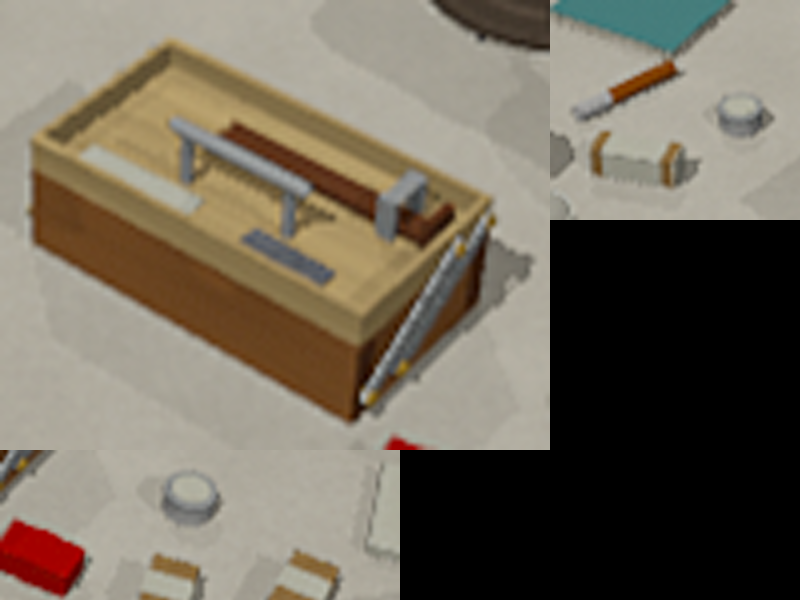

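The scene crop agrees with the top view: the handle's middle is at scene pixel (277.6,186), predicted (277.3,185.9), and the tin is at (352,234). Next is a small planner that turns world waypoints into tool-axis rows.

```bash
cat > plan.py <<'E'
import numpy as np, json, sys
from plant import ctrl
# calls: list of calls; each a list of (x,y,z mm, yaw deg, opening); prints rounded tool-axis rows, chains commanded pose
def plan(calls,start=None):
    if start is None:
        o=ctrl.get_obs();start=[*(o["tool_pos"]*1000),o["orientation"][2]]
    x,y,z,w=start
    for k,c in enumerate(calls):
        c0,s0=np.cos(np.radians(w)),np.sin(np.radians(w));p=np.array([x,y,z]);n=0
        for (X,Y,Z,W,f) in c:
            d=np.array([X,Y,Z])-p
            t=np.round([c0*d[0]+s0*d[1],s0*d[0]-c0*d[1],-d[2]]).astype(int)
            a=round(-((W-w+180)%360-180),1)
            rows=None
            q=np.array([x+c0*t[0]+s0*t[1],y+s0*t[0]-c0*t[1],z-t[2]])
            L=np.linalg.norm(q-(p if n==0 else last));da=abs(a-(0 if n==0 else la))
            need=max(int(np.ceil(L/50)),int(np.ceil(da/8.59)));last,la=q,a;n+=1
            print(f"call{k} rows>={need} f{f} pos{list(map(int,t))} ang[0,0,{a}]")
        x,y,z=last;w=w-la
    print("end",np.round([x,y,z,w],1).tolist())
E
cat > box.py <<'E'
import numpy as np
C=np.array([475.1,20.2]);B=np.radians(-2.1);R=np.array([[np.cos(B),-np.sin(B)],[np.sin(B),np.cos(B)]])
def b2w(x,y): return (C+R@np.array([x,y])).tolist()
def tray(q): return 120*(np.sin(q-.96)+.819),120*(np.cos(q-.96)-.574)
E
python3 - <<'E'
from plan import *;from box import *
from h import *
H=b2w(24.5,-.5);print(H)
S=[256,625,190,-22.276]
plan([[(400,265,200,-92.1,50)],[(*H,200,-92.1,50),(*H,108,-92.1,50)]],S)
rows=[]
for q in np.linspace(0,1.66,9)[1:]:
    dx,dz=tray(q);rows.append((*b2w(24.5+dx,-.5),108+dz,-92.1,0))
plan([rows],[*H,108,-92.1])
for n,u,z in(('serum',(180,246),.05),('candle',(514,217),.085),('tape',(585,262),.048),('lbig',(228,230),.06),('lsmall',(160,285),.036),('red',(262,294),.028)):
    print(n,cast('top',[[u[0]*.64,u[1]*.64]],z)[0,:2].round(3))
E
```

```text
[499.5652237932238, 18.802564939800043]
call0 rows>=9 f50 pos[270, 279, -10] ang[0,0,69.8]
call1 rows>=6 f50 pos[242, -108, 0] ang[0,0,0.0]
call1 rows>=2 f50 pos[242, -108, 92] ang[0,0,0.0]
end [499.3, 18.7, 108.0, -92.1]
call0 rows>=1 f0 pos[0, -16, -19] ang[0,0,-0.0]
call0 rows>=1 f0 pos[0, -36, -34] ang[0,0,-0.0]
call0 rows>=1 f0 pos[0, -59, -44] ang[0,0,-0.0]
call0 rows>=1 f0 pos[0, -83, -50] ang[0,0,-0.0]
call0 rows>=1 f0 pos[0, -108, -51] ang[0,0,-0.0]
call0 rows>=1 f0 pos[0, -132, -46] ang[0,0,-0.0]
call0 rows>=1 f0 pos[0, -155, -37] ang[0,0,-0.0]
call0 rows>=1 f0 pos[0, -176, -23] ang[0,0,-0.0]
end [675.4, 12.4, 131.0, -92.1]
serum [0.684 0.405]
candle [ 0.728 -0.294]
tape [ 0.639 -0.446]
lbig [0.715 0.303]
lsmall [0.604 0.448]
red [0.583 0.234]
```

Request:
apply_moves --deltas '[{"fingers":50,"delta_pos":[270,279,-10],"angular":[0,0,69.8]},{"fingers":50,"delta_pos":[270,279,-10],"angular":[0,0,69.8]},{"fingers":50,"delta_pos":[270,279,-10],"angular":[0,0,69.8]},{"fingers":50,"delta_pos":[270,279,-10],"angular":[0,0,69.8]},{"fingers":50,"delta_pos":[270,279,-10],"angular":[0,0,69.8]},{"fingers":50,"delta_pos":[270,279,-10],"angular":[0,0,69.8]},{"fingers":50,"delta_pos":[270,279,-10],"angular":[0,0,69.8]},{"fingers":50,"delta_pos":[270,279,-10],"angular":[0,0,69.8]},{"fingers":50,"delta_pos":[270,279,-10],"angular":[0,0,69.8]},{"fingers":50,"delta_pos":[270,279,-10],"angular":[0,0,69.8]}]'

```text
clock: 1.1
tool_pos: [0.4002, 0.2633, 0.2004]
orientation: [-180.0, 0.0, -92.2]
force: [1.3, 0.1, -0.3]
opening: 0.0502
gripper_force: 0.0
```

Works as expected. Go over the bar and descend.

Request:
apply_moves --deltas '[{"fingers":50,"delta_pos":[242,-108,0],"angular":[0,0,0]},{"fingers":50,"delta_pos":[242,-108,0],"angular":[0,0,0]},{"fingers":50,"delta_pos":[242,-108,0],"angular":[0,0,0]},{"fingers":50,"delta_pos":[242,-108,0],"angular":[0,0,0]},{"fingers":50,"delta_pos":[242,-108,0],"angular":[0,0,0]},{"fingers":50,"delta_pos":[242,-108,0],"angular":[0,0,0]},{"fingers":50,"delta_pos":[242,-108,0],"angular":[0,0,0]},{"fingers":50,"delta_pos":[242,-108,45],"angular":[0,0,0]},{"fingers":50,"delta_pos":[242,-108,92],"angular":[0,0,0]},{"fingers":50,"delta_pos":[242,-108,92],"angular":[0,0,0]}]'

```text
clock: 2.1
tool_pos: [0.4947, 0.0184, 0.103]
orientation: [179.4, -0.2, -92.0]
force: [-0.3, -0.2, -0.6]
opening: 0.0497
gripper_force: 0.0
```

Request:
apply_moves --deltas '[{"fingers":0,"delta_pos":[0,0,0],"angular":[0,0,0]},{"fingers":0,"delta_pos":[0,0,0],"angular":[0,0,0]},{"fingers":0,"delta_pos":[0,0,0],"angular":[0,0,0]},{"fingers":0,"delta_pos":[0,0,0],"angular":[0,0,0]},{"fingers":0,"delta_pos":[0,0,0],"angular":[0,0,0]},{"fingers":0,"delta_pos":[0,0,0],"angular":[0,0,0]}]'

```text
clock: 2.7
tool_pos: [0.4993, 0.0183, 0.1088]
orientation: [-180.0, 0.0, -92.1]
force: [0.8, -0.9, -0.4]
opening: 0.0075
gripper_force: 0.0
```

Run:
```python
from h import *
o=ctrl.get_obs();print(o['opening'],o['gripper_force'],o['tool_pos'])
i=snap('scene','s1.png');cv2.imwrite('pics/s1c.png',crop(i,200,100,160,120,5))
print(proj('scene',[o['tool_pos'],o['tool_pos']+[0,0,.019]]))
```

```text
0.007542676903708064 0.0 [0.49932448 0.0183385  0.10878583]
[[276.94874379 189.90026097]
 [277.18888142 185.70358224]]
```

View pics/s1c.png

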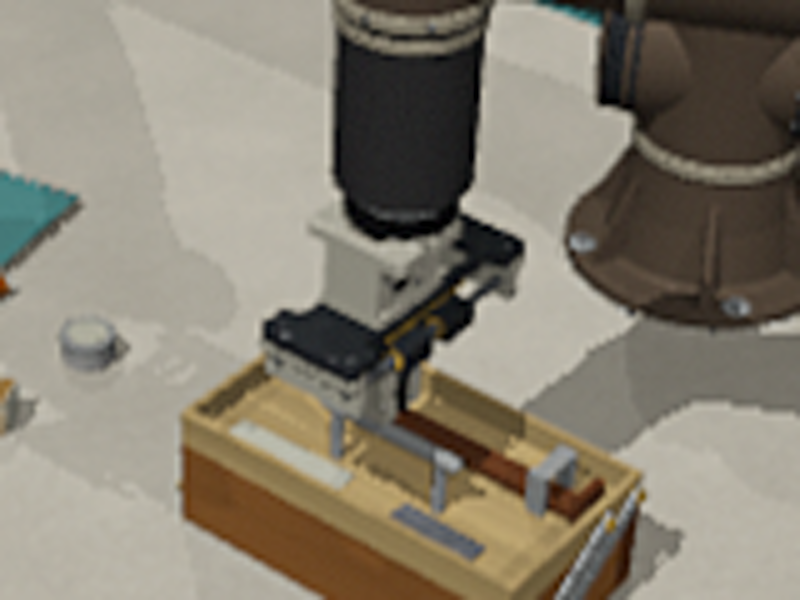

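The scene crop shows the fingers apparently around the bar at (385,415), with the body's long side along the closing line. I'll let it close further and check.

Request:
apply_moves --deltas '[{"fingers":0,"delta_pos":[0,0,0],"angular":[0,0,0]},{"fingers":0,"delta_pos":[0,0,0],"angular":[0,0,0]},{"fingers":0,"delta_pos":[0,0,0],"angular":[0,0,0]}]'

```text
clock: 3.05
tool_pos: [0.4991, 0.0183, 0.1082]
orientation: [180.0, -0.0, -92.1]
force: [0.0, 0.1, 0.4]
opening: 0.0004
gripper_force: 0.0
```

It closed on nothing, so I'll look again with the fingers shut.

Run:
```python
from h import *
i=snap('scene','s2.png');j=snap('top','t2.png')
o=ctrl.get_obs();print(ctrl.hold_point_z,proj('top',[o['tool_pos']]),o['tau'])
M=np.hstack([crop(i,255,150,50,60,8),crop(j,205,185,50,60,8)]);cv2.imwrite('pics/s2c.png',M)
```

```text
0.0188 [[232.59765854 209.14782773]] [-5.84320325e-03 -3.69984376e+01  2.52538168e+01  6.03398189e+00
 -3.81406498e-03 -9.92427687e-06]
```

View pics/s2c.png

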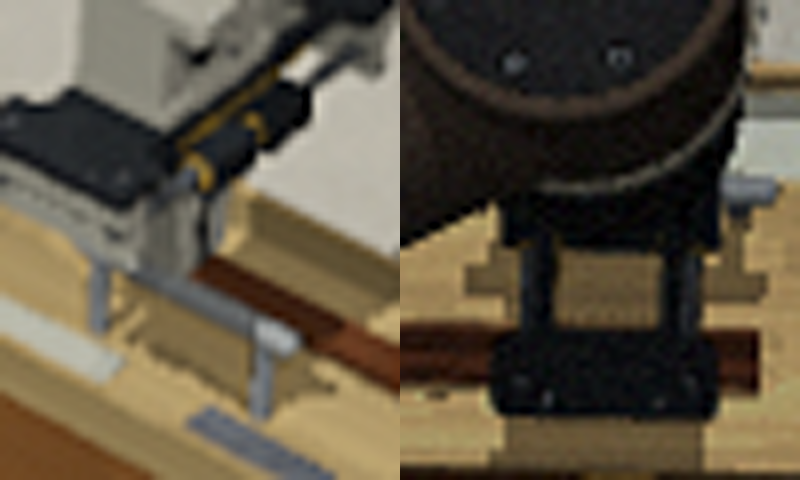

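The fingertips seem to end around crop (165,275), which is at the top of the bar and higher than the TCP reading says. I'll compare that with the start picture, where the gripper was clear of the box.

Run:
```python
from h import *
P=[[.256,.625,.19]];print(proj('scene',P),proj('top',P))
i=cv2.imread('pics/scene0.png');p=proj('scene',P)[0]
x=int(p[0])-50;y=int(p[1])-50;x=min(x,412)
c=crop(i,x,y,100,75,5);cv2.circle(c,(int((p[0]-x+.5)*5),int((p[1]-y+.5)*5)),3,(0,0,255),-1)
o=ctrl.get_obs();q=proj('scene',[o['tool_pos'],[.499,.0185,.127]]);j=cv2.imread('pics/s2.png');d=crop(j,250,145,60,75,5)
for k,col in zip(q,((0,0,255),(0,255,0))):cv2.circle(d,(int((k[0]-250+.5)*5),int((k[1]-145+.5)*5)),3,col,-1)
cv2.imwrite('pics/c3.png',np.hstack([c,d]))
```

```text
[[482.74380864 208.62796972]] [[ 16.7276284  293.28251436]]
```

View pics/c3.png

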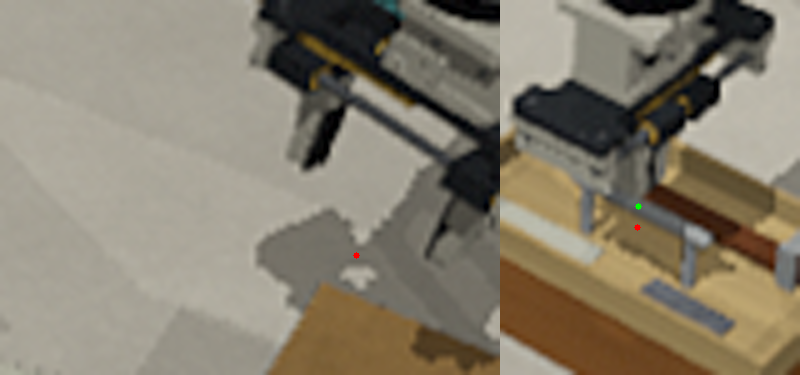

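Request:
apply_moves --deltas '[{"fingers":0,"delta_pos":[0,0,-40],"angular":[0,0,0]},{"fingers":0,"delta_pos":[0,0,-80],"angular":[0,0,0]},{"fingers":30,"delta_pos":[0,0,-80],"angular":[0,0,0]},{"fingers":30,"delta_pos":[0,0,-80],"angular":[0,0,0]},{"fingers":30,"delta_pos":[0,0,-80],"angular":[0,0,0]},{"fingers":30,"delta_pos":[0,0,-80],"angular":[0,0,0]},{"fingers":30,"delta_pos":[0,0,-80],"angular":[0,0,0]}]'

```text
clock: 3.85
tool_pos: [0.4987, 0.0181, 0.1874]
orientation: [179.9, -0.0, -92.1]
force: [-0.8, -0.6, -0.1]
opening: 0.0293
gripper_force: 0.0
```

Run:
```python
from h import *
i=snap('scene','s4.png');o=ctrl.get_obs();t=o['tool_pos'];print(t,o['opening'])
ty=np.array([np.sin(np.radians(-92.1)),-np.cos(np.radians(-92.1)),0])*o['opening']/2
q=proj('scene',[t,t+ty,t-ty,t+[0,0,.019],t+[0,0,.066]]);print(q)
X,Y=240,120;d=crop(i,X,Y,80,80,7)
for k in q:cv2.circle(d,(int((k[0]-X+.5)*7),int((k[1]-Y+.5)*7)),2,(0,0,255),-1)
cv2.imwrite('pics/c4.png',d)
```

```text
[0.4987559  0.01817924 0.18750962] 0.029620571394981872
[[278.02625067 172.0009694 ]
 [280.66934906 169.99276407]
 [275.35384317 174.03144354]
 [278.28210362 167.53673861]
 [278.93206312 156.19596978]]
```

View pics/c4.png

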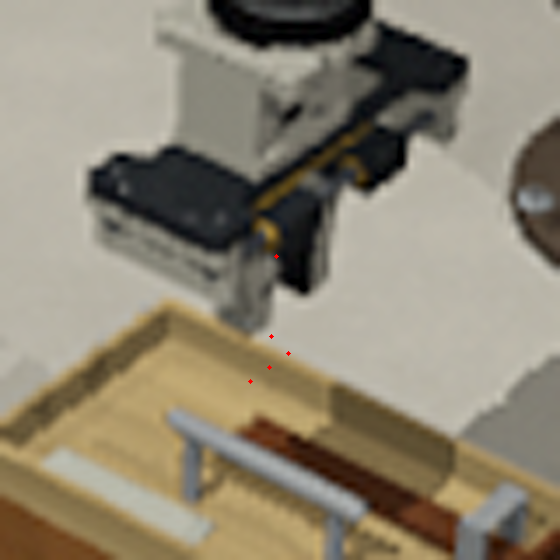

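Run:
```python
from h import *
# front end of gripper body (193 long along closing), t2 at TCP (.499,.018,.108): body from z~.174 up
for dz in(0,.03):
  for z in(.18,.22): print(dz,z,proj('top',[[.499-.0965,.018+.039,z+dz],[.499-.0965,.018-.039,z+dz]]).round(1).tolist())
# best ray-consistent tips: midpoint of seen tips in s4 (275,313)/7
u=np.array([240+275/7-.5,120+313/7-.5]);
for z in(.1875,.2,.21,.22): print(z,cast('scene',u,z).round(4))
```

```text
0 0.18 [[218.6, 238.8], [245.5, 238.4]]
0 0.22 [[217.7, 237.6], [245.4, 237.3]]
0.03 0.18 [[217.9, 237.9], [245.4, 237.6]]
0.03 0.22 [[217.0, 236.7], [245.3, 236.4]]
0.1875 [[ 0.461  -0.0054  0.1875]]
0.2 [[0.4751 0.0038 0.2   ]]
0.21 [[0.4863 0.0112 0.21  ]]
0.22 [[0.4976 0.0187 0.22  ]]
```

The top view matches the gripper in x and y. The scene ray gives the tips about 32 mm above the reported TCP, so the fingers closed above the bar. I'll descend lower and close again.

Request:
apply_moves --deltas '[{"fingers":50,"delta_pos":[0,0,20],"angular":[0,0,0]},{"fingers":50,"delta_pos":[0,0,50],"angular":[0,0,0]},{"fingers":50,"delta_pos":[0,0,70],"angular":[0,0,0]},{"fingers":50,"delta_pos":[0,0,85],"angular":[0,0,0]},{"fingers":50,"delta_pos":[0,0,95],"angular":[0,0,0]},{"fingers":50,"delta_pos":[0,0,103],"angular":[0,0,0]},{"fingers":50,"delta_pos":[0,0,109],"angular":[0,0,0]},{"fingers":50,"delta_pos":[0,0,109],"angular":[0,0,0]}]'

```text
clock: 4.7
tool_pos: [0.4989, 0.0182, 0.0788]
orientation: [180.0, -0.0, -92.1]
force: [-0.4, -0.3, -0.2]
opening: 0.05
gripper_force: 0.0
```

Request:
apply_moves --deltas '[{"fingers":0,"delta_pos":[0,0,0],"angular":[0,0,0]},{"fingers":0,"delta_pos":[0,0,0],"angular":[0,0,0]},{"fingers":0,"delta_pos":[0,0,0],"angular":[0,0,0]},{"fingers":0,"delta_pos":[0,0,0],"angular":[0,0,0]},{"fingers":0,"delta_pos":[0,0,0],"angular":[0,0,0]},{"fingers":0,"delta_pos":[0,0,0],"angular":[0,0,0]},{"fingers":0,"delta_pos":[0,0,0],"angular":[0,0,0]}]'

```text
clock: 5.4
tool_pos: [0.5004, 0.0184, 0.0796]
orientation: [-179.9, 0.0, -92.1]
force: [4.6, -3.2, -3.0]
opening: 0.0106
gripper_force: 30.0
```

The bar is gripped. Swing it back along the arc.

Request:
apply_moves --deltas '[{"fingers":0,"delta_pos":[0,-7,-9],"angular":[0,0,0]},{"fingers":0,"delta_pos":[0,-16,-18],"angular":[0,0,0]},{"fingers":0,"delta_pos":[0,-25,-26],"angular":[0,0,0]},{"fingers":0,"delta_pos":[0,-35,-33],"angular":[0,0,0]},{"fingers":0,"delta_pos":[0,-45,-39],"angular":[0,0,0]},{"fingers":0,"delta_pos":[0,-56,-43],"angular":[0,0,0]},{"fingers":0,"delta_pos":[0,-67,-47],"angular":[0,0,0]},{"fingers":0,"delta_pos":[0,-79,-50],"angular":[0,0,0]},{"fingers":0,"delta_pos":[0,-91,-51],"angular":[0,0,0]},{"fingers":0,"delta_pos":[0,-103,-51],"angular":[0,0,0]}]'

```text
clock: 6.4
tool_pos: [0.6023, 0.0146, 0.1308]
orientation: [179.9, 0.0, -92.1]
force: [-5.3, 3.7, -5.8]
opening: 0.0108
gripper_force: 30.0
```

Request:
apply_moves --deltas '[{"fingers":0,"delta_pos":[0,-12,1],"angular":[0,0,0]},{"fingers":0,"delta_pos":[0,-24,3],"angular":[0,0,0]},{"fingers":0,"delta_pos":[0,-35,7],"angular":[0,0,0]},{"fingers":0,"delta_pos":[0,-46,11],"angular":[0,0,0]},{"fingers":0,"delta_pos":[0,-57,17],"angular":[0,0,0]},{"fingers":0,"delta_pos":[0,-67,24],"angular":[0,0,0]},{"fingers":0,"delta_pos":[0,-72,28],"angular":[0,0,0]},{"fingers":0,"delta_pos":[0,-72,28],"angular":[0,0,0]},{"fingers":0,"delta_pos":[0,-72,28],"angular":[0,0,0]}]'

```text
clock: 7.3
tool_pos: [0.6757, 0.0121, 0.1029]
orientation: [-179.8, 0.0, -92.1]
force: [3.9, 3.0, -6.7]
opening: 0.0111
gripper_force: 30.0
```

Request:
apply_moves --deltas '[{"fingers":40,"delta_pos":[0,0,0],"angular":[0,0,0]},{"fingers":40,"delta_pos":[0,0,0],"angular":[0,0,0]},{"fingers":40,"delta_pos":[0,0,0],"angular":[0,0,0]},{"fingers":40,"delta_pos":[0,0,0],"angular":[0,0,0]},{"fingers":40,"delta_pos":[0,0,-30],"angular":[0,0,0]},{"fingers":40,"delta_pos":[0,0,-70],"angular":[0,0,0]},{"fingers":54,"delta_pos":[0,0,-70],"angular":[0,0,0]},{"fingers":54,"delta_pos":[0,0,-70],"angular":[0,0,0]}]'

```text
clock: 8.1
tool_pos: [0.6746, 0.0121, 0.1739]
orientation: [-179.8, 0.1, -92.1]
force: [-0.1, 0.7, -0.8]
opening: 0.0503
gripper_force: 0.0
```

```bash
cat > det.py <<'E'
from h import *
ref=cv2.imread('pics/top0.png')
W={'soapA':(136,196,13),'soapB':(110,218,13),'tin1':(147.5,230,11),'tin2':(335,229.5,11),'tea':(342,193,16),'stick':(371,218,19)}
def check(f):
    i=snap('top',f)
    for k,(u,v,r) in W.items():
        u,v=int(u),int(v);t=ref[v-r:v+r+1,u-r:u+r+1];m=22
        s=i[v-r-m:v+r+m+1,u-r-m:u+r+m+1];c=cv2.matchTemplate(s,t,cv2.TM_CCOEFF_NORMED)
        _,b,_,l=cv2.minMaxLoc(c);print(k,round(b,2),(l[0]-m,l[1]-m),end='; ')
    print();return i
E
python3 - <<'E'
from det import *
from plan import *
from box import *
check('t5.png')
print(ctrl.get_obs()['tool_pos'])
W=177.9
plan([[(560,340,140,-164.6,54)],[(560,340,-20,-164.6,54)],[(560,340,100,-164.6,0)],[(*b2w(-35,80),100,W,0),(*b2w(-35,80),-8,W,0)]])
E
```

```text
soapA 0.41 (-5, -11); soapB 1.0 (0, 0); tin1 0.29 (0, 22); tin2 0.99 (0, 0); tea 0.98 (0, 0); stick 0.98 (0, 0); 
[0.67375904 0.01194832 0.17248559]
call0 rows>=9 f54 pos[-324, 126, 32] ang[0,0,72.5]
call1 rows>=4 f54 pos[0, 0, 160] ang[0,0,0.0]
call2 rows>=3 f0 pos[0, 0, -120] ang[0,0,0.0]
call3 rows>=6 f0 pos[176, -199, 0] ang[0,0,17.5]
call3 rows>=3 f0 pos[176, -199, 108] ang[0,0,17.5]
end [442.9, 101.7, -7.5, -182.1]
```

Run:
```python
from plan import *
from box import *
W=177.9
plan([[(489,424,110,-173.5,54)],[(489,424,-10,-173.5,54),(489,424,-22,-173.5,54)],[(489,424,-22,-173.5,0),(489,424,100,-173.5,0)],[(*b2w(-35,80),100,W,0),(*b2w(-35,80),-8,W,0)]])
```

```text
call0 rows>=10 f54 pos[-405, 200, 62] ang[0,0,81.4]
call1 rows>=3 f54 pos[0, 0, 120] ang[0,0,0.0]
call1 rows>=1 f54 pos[0, 0, 132] ang[0,0,0.0]
call2 rows>=0 f0 pos[0, 0, 0] ang[0,0,0.0]
call2 rows>=3 f0 pos[0, 0, -122] ang[0,0,0.0]
call3 rows>=7 f0 pos[82, -315, 0] ang[0,0,8.6]
call3 rows>=3 f0 pos[82, -315, 108] ang[0,0,8.6]
end [442.9, 101.7, -7.5, -182.1]
```

Request:
apply_moves --deltas '[{"fingers":54,"delta_pos":[-405,200,62],"angular":[0,0,81.4]},{"fingers":54,"delta_pos":[-405,200,62],"angular":[0,0,81.4]},{"fingers":54,"delta_pos":[-405,200,62],"angular":[0,0,81.4]},{"fingers":54,"delta_pos":[-405,200,62],"angular":[0,0,81.4]},{"fingers":54,"delta_pos":[-405,200,62],"angular":[0,0,81.4]},{"fingers":54,"delta_pos":[-405,200,62],"angular":[0,0,81.4]},{"fingers":54,"delta_pos":[-405,200,62],"angular":[0,0,81.4]},{"fingers":54,"delta_pos":[-405,200,62],"angular":[0,0,81.4]},{"fingers":54,"delta_pos":[-405,200,62],"angular":[0,0,81.4]},{"fingers":54,"delta_pos":[-405,200,62],"angular":[0,0,81.4]}]'

```text
clock: 9.15
tool_pos: [0.4863, 0.4264, 0.1081]
orientation: [-179.9, -0.1, -173.7]
force: [0.1, 0.2, -0.1]
opening: 0.0536
gripper_force: 0.0
```

Request:
apply_moves --deltas '[{"fingers":54,"delta_pos":[0,0,40],"angular":[0,0,0]},{"fingers":54,"delta_pos":[0,0,80],"angular":[0,0,0]},{"fingers":54,"delta_pos":[0,0,110],"angular":[0,0,0]},{"fingers":54,"delta_pos":[0,0,118],"angular":[0,0,0]},{"fingers":54,"delta_pos":[0,0,124],"angular":[0,0,0]},{"fingers":54,"delta_pos":[0,0,128],"angular":[0,0,0]},{"fingers":54,"delta_pos":[0,0,128],"angular":[0,0,0]},{"fingers":54,"delta_pos":[0,0,128],"angular":[0,0,0]}]'

```text
clock: 9.95
tool_pos: [0.4894, 0.4246, -0.0164]
orientation: [179.9, 0.1, -173.5]
force: [1.2, 0.2, -0.4]
opening: 0.0541
gripper_force: 0.0
```

Request:
apply_moves --deltas '[{"fingers":54,"delta_pos":[0,0,3],"angular":[0,0,0]},{"fingers":54,"delta_pos":[0,0,6],"angular":[0,0,0]},{"fingers":0,"delta_pos":[0,0,6],"angular":[0,0,0]},{"fingers":0,"delta_pos":[0,0,6],"angular":[0,0,0]},{"fingers":0,"delta_pos":[0,0,6],"angular":[0,0,0]},{"fingers":0,"delta_pos":[0,0,6],"angular":[0,0,0]},{"fingers":0,"delta_pos":[0,0,6],"angular":[0,0,0]}]'

```text
clock: 10.65
tool_pos: [0.4889, 0.424, -0.0237]
orientation: [180.0, 0.0, -173.5]
force: [0.1, 0.5, 0.2]
opening: 0.0374
gripper_force: 30.0
```

Run:
```python
from h import *
o=ctrl.get_obs();print(o['opening'],o['gripper_force'],o['tool_pos'])
i=snap('scene','s6.png')
t=o['tool_pos'];q=proj('scene',[t+[0,0,.022],t+[0,0,.032]])
X,Y=int(q[0,0])-35,int(q[0,1])-40;d=crop(i,X,Y,70,60,8)
for k in q:cv2.circle(d,(int((k[0]-X+.5)*8),int((k[1]-Y+.5)*8)),2,(0,0,255),-1)
cv2.imwrite('pics/c6.png',d)
```

```text
0.03742507860554178 29.99977022409439 [ 0.48885268  0.42401936 -0.0237049 ]
```

View pics/c6.png

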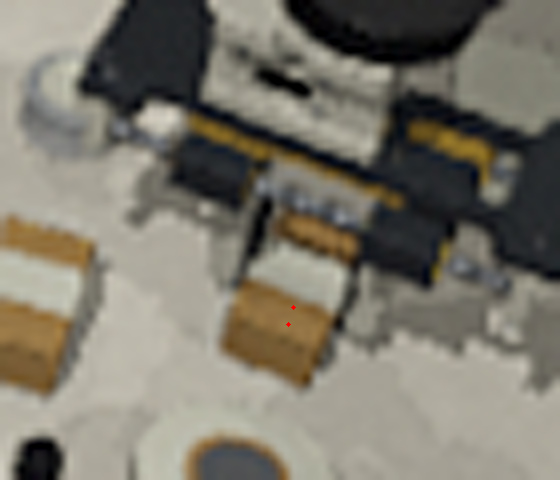

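Soap B is gripped: crop (290,310), opening 37 mm. Lift and carry.

Request:
apply_moves --deltas '[{"fingers":0,"delta_pos":[0,0,-20],"angular":[0,0,0]},{"fingers":0,"delta_pos":[0,0,-60],"angular":[0,0,0]},{"fingers":0,"delta_pos":[0,0,-100],"angular":[0,0,0]},{"fingers":0,"delta_pos":[0,0,-124],"angular":[0,0,0]},{"fingers":0,"delta_pos":[0,0,-124],"angular":[0,0,0]}]'

```text
clock: 11.2
tool_pos: [0.4905, 0.4259, 0.1048]
orientation: [179.7, 0.3, -173.4]
force: [-0.0, 0.0, -0.7]
opening: 0.0374
gripper_force: 30.0
```

Request:
apply_moves --deltas '[{"fingers":0,"delta_pos":[82,-315,0],"angular":[0,0,8.6]},{"fingers":0,"delta_pos":[82,-315,0],"angular":[0,0,8.6]},{"fingers":0,"delta_pos":[82,-315,0],"angular":[0,0,8.6]},{"fingers":0,"delta_pos":[82,-315,0],"angular":[0,0,8.6]},{"fingers":0,"delta_pos":[82,-315,0],"angular":[0,0,8.6]},{"fingers":0,"delta_pos":[82,-315,0],"angular":[0,0,8.6]},{"fingers":0,"delta_pos":[82,-315,0],"angular":[0,0,8.6]},{"fingers":0,"delta_pos":[82,-315,0],"angular":[0,0,8.6]}]'

```text
clock: 12.0
tool_pos: [0.4413, 0.0984, 0.0996]
orientation: [-180.0, -0.1, 177.7]
force: [0.5, 0.5, -0.9]
opening: 0.0379
gripper_force: 30.0
```

Request:
apply_moves --deltas '[{"fingers":0,"delta_pos":[0,0,45],"angular":[0,0,0]},{"fingers":0,"delta_pos":[0,0,85],"angular":[0,0,0]},{"fingers":0,"delta_pos":[0,0,104],"angular":[0,0,0]},{"fingers":0,"delta_pos":[0,0,108],"angular":[0,0,0]},{"fingers":0,"delta_pos":[0,0,108],"angular":[0,0,0]},{"fingers":54,"delta_pos":[0,0,108],"angular":[0,0,0]},{"fingers":54,"delta_pos":[0,0,108],"angular":[0,0,0]},{"fingers":54,"delta_pos":[0,0,108],"angular":[0,0,0]},{"fingers":54,"delta_pos":[0,0,40],"angular":[0,0,0]},{"fingers":54,"delta_pos":[0,0,-10],"angular":[0,0,0]}]'

```text
clock: 13.0
tool_pos: [0.4422, 0.101, 0.0931]
orientation: [-179.9, -0.1, 177.9]
force: [1.0, 1.0, 0.9]
opening: 0.0538
gripper_force: 0.0
```

Run:
```python
from det import *
from plan import *
from box import *
check('t7.png')
W=177.9
plan([[(560,340,110,-164.6,54)],[(560,340,0,-164.6,54),(560,340,-24,-164.6,54)],[(560,340,-24,-164.6,0),(560,340,100,-164.6,0)],[(*b2w(-35,-80),100,W,0),(*b2w(-35,-80),-8,W,0)]],[442.9,101.7,110,177.9])
```

```text
soapA 0.99 (0, 0); soapB 0.34 (22, -21); tin1 0.52 (-16, -7); tin2 0.97 (0, 0); tea 0.99 (0, 0); stick 0.99 (0, 0); 
call0 rows>=6 f54 pos[-108, 242, 0] ang[0,0,-17.5]
call1 rows>=3 f54 pos[0, 0, 110] ang[0,0,-0.0]
call1 rows>=1 f54 pos[0, 0, 134] ang[0,0,-0.0]
call2 rows>=0 f0 pos[0, 0, 0] ang[0,0,-0.0]
call2 rows>=3 f0 pos[0, 0, -124] ang[0,0,-0.0]
call3 rows>=9 f0 pos[224, -351, 0] ang[0,0,17.5]
call3 rows>=3 f0 pos[224, -351, 108] ang[0,0,17.5]
end [436.9, -58.3, -8.0, 177.9]
```

Request:
apply_moves --deltas '[{"fingers":54,"delta_pos":[-108,242,0],"angular":[0,0,-17.5]},{"fingers":54,"delta_pos":[-108,242,0],"angular":[0,0,-17.5]},{"fingers":54,"delta_pos":[-108,242,0],"angular":[0,0,-17.5]},{"fingers":54,"delta_pos":[-108,242,0],"angular":[0,0,-17.5]},{"fingers":54,"delta_pos":[-108,242,0],"angular":[0,0,-17.5]},{"fingers":54,"delta_pos":[-108,242,0],"angular":[0,0,-17.5]},{"fingers":54,"delta_pos":[-108,242,0],"angular":[0,0,-17.5]},{"fingers":54,"delta_pos":[-108,242,0],"angular":[0,0,-17.5]}]'

```text
clock: 13.85
tool_pos: [0.5593, 0.3391, 0.0921]
orientation: [-180.0, -0.0, -164.6]
force: [0.2, -0.9, -0.4]
opening: 0.054
gripper_force: 0.0
```

Request:
apply_moves --deltas '[{"fingers":54,"delta_pos":[0,0,45],"angular":[0,0,0]},{"fingers":54,"delta_pos":[0,0,85],"angular":[0,0,0]},{"fingers":54,"delta_pos":[0,0,115],"angular":[0,0,0]},{"fingers":54,"delta_pos":[0,0,126],"angular":[0,0,0]},{"fingers":54,"delta_pos":[0,0,134],"angular":[0,0,0]},{"fingers":54,"delta_pos":[0,0,134],"angular":[0,0,0]},{"fingers":0,"delta_pos":[0,0,134],"angular":[0,0,0]},{"fingers":0,"delta_pos":[0,0,134],"angular":[0,0,0]},{"fingers":0,"delta_pos":[0,0,134],"angular":[0,0,0]},{"fingers":0,"delta_pos":[0,0,134],"angular":[0,0,0]}]'

```text
clock: 14.85
tool_pos: [0.5614, 0.3399, -0.0361]
orientation: [179.9, 0.3, -164.5]
force: [-6.8, -4.4, 24.7]
opening: 0.0377
gripper_force: 37.4
```

Request:
apply_moves --deltas '[{"fingers":0,"delta_pos":[0,0,0],"angular":[0,0,0]},{"fingers":0,"delta_pos":[0,0,-20],"angular":[0,0,0]},{"fingers":0,"delta_pos":[0,0,-60],"angular":[0,0,0]},{"fingers":0,"delta_pos":[0,0,-100],"angular":[0,0,0]},{"fingers":0,"delta_pos":[0,0,-124],"angular":[0,0,0]},{"fingers":0,"delta_pos":[0,0,-124],"angular":[0,0,0]}]'

```text
clock: 15.45
tool_pos: [0.5623, 0.341, 0.0891]
orientation: [179.8, 0.5, -164.6]
force: [0.1, 0.1, -1.0]
opening: 0.0375
gripper_force: 30.0
```

The commanded height started lower than I assumed because the last row was clamped, so the tips touched the table at about -36 mm reported. From now on I'll plan from settled measured poses.

Run:
```python
from plan import *
from box import *
print(ctrl.get_obs()['tool_pos'],ctrl.get_obs()['opening'])
W=177.9
plan([[(*b2w(-35,-80),90,W,0)],[(*b2w(-35,-80),-16,W,0)]])
```

```text
[0.56231289 0.34099156 0.08909135] 0.03745735583363147
call0 rows>=9 f0 pos[227, -352, -1] ang[0,0,17.5]
call1 rows>=3 f0 pos[0, 0, 106] ang[0,0,0.0]
end [437.2, -58.7, -15.9, -182.1]
```

Request:
apply_moves --deltas '[{"fingers":0,"delta_pos":[227,-352,-5],"angular":[0,0,17.5]},{"fingers":0,"delta_pos":[227,-352,-5],"angular":[0,0,17.5]},{"fingers":0,"delta_pos":[227,-352,-5],"angular":[0,0,17.5]},{"fingers":0,"delta_pos":[227,-352,-5],"angular":[0,0,17.5]},{"fingers":0,"delta_pos":[227,-352,-5],"angular":[0,0,17.5]},{"fingers":0,"delta_pos":[227,-352,-5],"angular":[0,0,17.5]},{"fingers":0,"delta_pos":[227,-352,-5],"angular":[0,0,17.5]},{"fingers":0,"delta_pos":[227,-352,-5],"angular":[0,0,17.5]},{"fingers":0,"delta_pos":[227,-352,-5],"angular":[0,0,17.5]},{"fingers":0,"delta_pos":[227,-352,-5],"angular":[0,0,17.5]}]'

```text
clock: 16.45
tool_pos: [0.4329, -0.0626, 0.0879]
orientation: [180.0, 0.1, 177.7]
force: [0.7, -0.1, -2.1]
opening: 0.0378
gripper_force: 30.0
```

Request:
apply_moves --deltas '[{"fingers":0,"delta_pos":[0,0,0],"angular":[0,0,0]},{"fingers":0,"delta_pos":[0,0,0],"angular":[0,0,0]}]'

```text
clock: 16.65
tool_pos: [0.4349, -0.0597, 0.0876]
orientation: [180.0, 0.1, 177.9]
force: [0.1, 0.5, -0.4]
opening: 0.0379
gripper_force: 30.0
```

Request:
apply_moves --deltas '[{"fingers":0,"delta_pos":[0,0,45],"angular":[0,0,0]},{"fingers":0,"delta_pos":[0,0,85],"angular":[0,0,0]},{"fingers":0,"delta_pos":[0,0,100],"angular":[0,0,0]},{"fingers":0,"delta_pos":[0,0,104],"angular":[0,0,0]},{"fingers":0,"delta_pos":[0,0,104],"angular":[0,0,0]},{"fingers":54,"delta_pos":[0,0,104],"angular":[0,0,0]},{"fingers":54,"delta_pos":[0,0,104],"angular":[0,0,0]},{"fingers":54,"delta_pos":[0,0,104],"angular":[0,0,0]},{"fingers":54,"delta_pos":[0,0,104],"angular":[0,0,0]}]'

```text
clock: 17.55
tool_pos: [0.4352, -0.06, -0.0161]
orientation: [180.0, 0.1, 177.9]
force: [-0.1, 0.2, 0.7]
opening: 0.0537
gripper_force: 0.0
```

Request:
apply_moves --deltas '[{"fingers":60,"delta_pos":[0,0,-40],"angular":[0,0,0]},{"fingers":60,"delta_pos":[0,0,-80],"angular":[0,0,0]},{"fingers":60,"delta_pos":[0,0,-120],"angular":[0,0,0]},{"fingers":60,"delta_pos":[0,0,-120],"angular":[0,0,0]},{"fingers":60,"delta_pos":[0,0,-120],"angular":[0,0,0]}]'

```text
clock: 18.05
tool_pos: [0.4353, -0.0598, 0.1045]
orientation: [179.9, 0.2, 177.9]
force: [-0.2, -0.4, -0.8]
opening: 0.06
gripper_force: 0.0
```

Run:
```python
from det import *
from plan import *
from box import *
i=check('t8.png');cv2.imwrite('pics/t8c.png',crop(i,80,165,320,90,2.5))
print(ctrl.get_obs()['tool_pos'])
W=177.9
plan([[(441.5,-311,110,W,62)],[(441.5,-311,-29,W,62)],[(441.5,-311,-29,W,0),(441.5,-311,100,W,0)],[(*b2w(38,-80),100,W,0)]])
```

```text
soapA 0.34 (22, -16); soapB 0.17 (-11, -2); tin1 0.51 (-2, -6); tin2 0.97 (0, 0); tea 0.99 (0, 0); stick 0.99 (0, 0); 
[ 0.43438434 -0.06008086  0.10340171]
call0 rows>=6 f62 pos[-16, -250, -7] ang[0,0,-0.0]
call1 rows>=3 f62 pos[0, 0, 139] ang[0,0,-0.0]
call2 rows>=0 f0 pos[0, 0, 0] ang[0,0,-0.0]
call2 rows>=3 f0 pos[0, 0, -129] ang[0,0,-0.0]
call3 rows>=6 f0 pos[-60, 252, 0] ang[0,0,-0.0]
end [510.4, -60.9, 100.4, 177.9]
```

View pics/t8c.png

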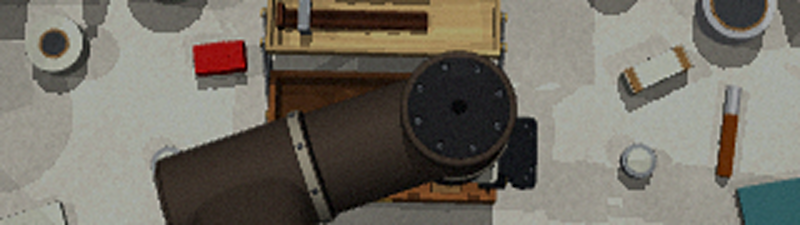

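The top crop shows the tray back and soap A gone from the table. Tin 2 (638,160), the tea (655,72) and the stick are unmoved. Now tin 2.

Request:
apply_moves --deltas '[{"fingers":62,"delta_pos":[-16,-250,-5],"angular":[0,0,0]},{"fingers":62,"delta_pos":[-16,-250,-5],"angular":[0,0,0]},{"fingers":62,"delta_pos":[-16,-250,-5],"angular":[0,0,0]},{"fingers":62,"delta_pos":[-16,-250,-5],"angular":[0,0,0]},{"fingers":62,"delta_pos":[-16,-250,-5],"angular":[0,0,0]},{"fingers":62,"delta_pos":[-16,-250,-5],"angular":[0,0,0]},{"fingers":62,"delta_pos":[-16,-250,-5],"angular":[0,0,0]},{"fingers":62,"delta_pos":[-16,-250,-5],"angular":[0,0,0]}]'

```text
clock: 18.9
tool_pos: [0.4406, -0.3099, 0.107]
orientation: [180.0, -0.1, 177.9]
force: [-0.3, 0.1, -1.2]
opening: 0.0619
gripper_force: 0.0
```

Request:
apply_moves --deltas '[{"fingers":62,"delta_pos":[0,0,45],"angular":[0,0,0]},{"fingers":62,"delta_pos":[0,0,85],"angular":[0,0,0]},{"fingers":62,"delta_pos":[0,0,115],"angular":[0,0,0]},{"fingers":62,"delta_pos":[0,0,130],"angular":[0,0,0]},{"fingers":62,"delta_pos":[0,0,137],"angular":[0,0,0]},{"fingers":62,"delta_pos":[0,0,137],"angular":[0,0,0]}]'

```text
clock: 19.5
tool_pos: [0.4413, -0.3093, -0.0293]
orientation: [180.0, -0.1, 178.0]
force: [0.6, 0.0, -0.1]
opening: 0.0622
gripper_force: 0.0
```

Request:
apply_moves --deltas '[{"fingers":0,"delta_pos":[0,0,0],"angular":[0,0,0]},{"fingers":0,"delta_pos":[0,0,0],"angular":[0,0,0]},{"fingers":0,"delta_pos":[0,0,0],"angular":[0,0,0]},{"fingers":0,"delta_pos":[0,0,0],"angular":[0,0,0]},{"fingers":0,"delta_pos":[0,0,0],"angular":[0,0,0]},{"fingers":0,"delta_pos":[0,0,-30],"angular":[0,0,0]},{"fingers":0,"delta_pos":[0,0,-75],"angular":[0,0,0]},{"fingers":0,"delta_pos":[0,0,-120],"angular":[0,0,0]},{"fingers":0,"delta_pos":[0,0,-120],"angular":[0,0,0]},{"fingers":0,"delta_pos":[0,0,-120],"angular":[0,0,0]}]'

```text
clock: 20.5
tool_pos: [0.4422, -0.3107, 0.0928]
orientation: [-180.0, 0.2, 177.9]
force: [-0.4, -0.0, -1.4]
opening: 0.0432
gripper_force: 30.0
```

Request:
apply_moves --deltas '[{"fingers":0,"delta_pos":[-55,251,0],"angular":[0,0,0]},{"fingers":0,"delta_pos":[-55,251,0],"angular":[0,0,0]},{"fingers":0,"delta_pos":[-55,251,0],"angular":[0,0,0]},{"fingers":0,"delta_pos":[-55,251,0],"angular":[0,0,0]},{"fingers":0,"delta_pos":[-55,251,0],"angular":[0,0,0]},{"fingers":0,"delta_pos":[-55,251,0],"angular":[0,0,0]},{"fingers":0,"delta_pos":[-55,251,0],"angular":[0,0,0]},{"fingers":0,"delta_pos":[-55,251,0],"angular":[0,0,0]}]'

```text
clock: 21.3
tool_pos: [0.5046, -0.0621, 0.0903]
orientation: [-180.0, -0.1, 177.9]
force: [-1.3, -0.0, -2.0]
opening: 0.0432
gripper_force: 30.0
```

Request:
apply_moves --deltas '[{"fingers":0,"delta_pos":[0,0,45],"angular":[0,0,0]},{"fingers":0,"delta_pos":[0,0,85],"angular":[0,0,0]},{"fingers":0,"delta_pos":[0,0,100],"angular":[0,0,0]},{"fingers":0,"delta_pos":[0,0,106],"angular":[0,0,0]},{"fingers":0,"delta_pos":[0,0,106],"angular":[0,0,0]},{"fingers":60,"delta_pos":[0,0,106],"angular":[0,0,0]},{"fingers":60,"delta_pos":[0,0,106],"angular":[0,0,0]},{"fingers":60,"delta_pos":[0,0,106],"angular":[0,0,0]},{"fingers":60,"delta_pos":[0,0,106],"angular":[0,0,0]}]'

```text
clock: 22.2
tool_pos: [0.5061, -0.0615, -0.014]
orientation: [180.0, 0.1, 177.9]
force: [0.5, 0.7, 1.4]
opening: 0.0599
gripper_force: 0.0
```

Request:
apply_moves --deltas '[{"fingers":60,"delta_pos":[0,0,-40],"angular":[0,0,0]},{"fingers":60,"delta_pos":[0,0,-80],"angular":[0,0,0]},{"fingers":60,"delta_pos":[0,0,-120],"angular":[0,0,0]},{"fingers":60,"delta_pos":[0,0,-120],"angular":[0,0,0]},{"fingers":60,"delta_pos":[0,0,-120],"angular":[0,0,0]}]'

```text
clock: 22.7
tool_pos: [0.5063, -0.0613, 0.1067]
orientation: [179.9, 0.2, 177.9]
force: [-0.2, -1.3, 0.3]
opening: 0.0599
gripper_force: 0.0
```

Run:
```python
from det import *
from plan import *
from box import *
i=check('t9.png')
o=ctrl.get_obs();print(o['tool_pos'],o['opening'])
W=177.9
plan([[(562.5,-341,110,113.4,48)],[(562.5,-341,-29,113.4,48)],[(562.5,-341,95,113.4,0)],[(*b2w(0,0),95,W,0)]])
```

```text
soapA 0.43 (11, -10); soapB 0.18 (-11, -2); tin1 0.37 (16, 17); tin2 0.4 (10, 17); tea 0.99 (0, 0); stick 0.97 (0, 0); 
[ 0.50536681 -0.0614981   0.10544999] 0.0597964106851053
call0 rows>=8 f48 pos[-67, -277, -5] ang[0,0,64.5]
call1 rows>=3 f48 pos[0, 0, 139] ang[0,0,0.0]
call2 rows>=3 f0 pos[0, 0, -124] ang[0,0,0.0]
call3 rows>=8 f0 pos[366, 63, 0] ang[0,0,-64.5]
end [474.6, 20.1, 95.4, 177.9]
```

Request:
apply_moves --deltas '[{"fingers":48,"delta_pos":[-67,-277,-5],"angular":[0,0,64.5]},{"fingers":48,"delta_pos":[-67,-277,-5],"angular":[0,0,64.5]},{"fingers":48,"delta_pos":[-67,-277,-5],"angular":[0,0,64.5]},{"fingers":48,"delta_pos":[-67,-277,-5],"angular":[0,0,64.5]},{"fingers":48,"delta_pos":[-67,-277,-5],"angular":[0,0,64.5]},{"fingers":48,"delta_pos":[-67,-277,-5],"angular":[0,0,64.5]},{"fingers":48,"delta_pos":[-67,-277,-5],"angular":[0,0,64.5]},{"fingers":48,"delta_pos":[-67,-277,-5],"angular":[0,0,64.5]},{"fingers":48,"delta_pos":[-67,-277,-5],"angular":[0,0,64.5]},{"fingers":48,"delta_pos":[-67,-277,-5],"angular":[0,0,64.5]}]'

```text
clock: 23.75
tool_pos: [0.5619, -0.3406, 0.1089]
orientation: [-179.9, -0.1, 113.6]
force: [-0.5, 0.6, 0.0]
opening: 0.0476
gripper_force: 0.0
```

Request:
apply_moves --deltas '[{"fingers":48,"delta_pos":[0,0,45],"angular":[0,0,0]},{"fingers":48,"delta_pos":[0,0,85],"angular":[0,0,0]},{"fingers":48,"delta_pos":[0,0,115],"angular":[0,0,0]},{"fingers":48,"delta_pos":[0,0,130],"angular":[0,0,0]},{"fingers":48,"delta_pos":[0,0,137],"angular":[0,0,0]},{"fingers":48,"delta_pos":[0,0,137],"angular":[0,0,0]}]'

```text
clock: 24.35
tool_pos: [0.5627, -0.3408, -0.0269]
orientation: [-180.0, -0.0, 113.5]
force: [0.3, -0.3, -0.2]
opening: 0.0481
gripper_force: 0.0
```

Request:
apply_moves --deltas '[{"fingers":0,"delta_pos":[0,0,0],"angular":[0,0,0]},{"fingers":0,"delta_pos":[0,0,0],"angular":[0,0,0]},{"fingers":0,"delta_pos":[0,0,0],"angular":[0,0,0]},{"fingers":0,"delta_pos":[0,0,0],"angular":[0,0,0]},{"fingers":0,"delta_pos":[0,0,0],"angular":[0,0,0]},{"fingers":0,"delta_pos":[0,0,-30],"angular":[0,0,0]},{"fingers":0,"delta_pos":[0,0,-75],"angular":[0,0,0]},{"fingers":0,"delta_pos":[0,0,-120],"angular":[0,0,0]},{"fingers":0,"delta_pos":[0,0,-120],"angular":[0,0,0]},{"fingers":0,"delta_pos":[0,0,-120],"angular":[0,0,0]}]'

```text
clock: 25.35
tool_pos: [0.5633, -0.341, 0.0951]
orientation: [179.8, 0.1, 113.4]
force: [0.2, 0.8, -1.7]
opening: 0.0318
gripper_force: 30.0
```

Request:
apply_moves --deltas '[{"fingers":0,"delta_pos":[366,63,0],"angular":[0,0,-64.5]},{"fingers":0,"delta_pos":[366,63,0],"angular":[0,0,-64.5]},{"fingers":0,"delta_pos":[366,63,0],"angular":[0,0,-64.5]},{"fingers":0,"delta_pos":[366,63,0],"angular":[0,0,-64.5]},{"fingers":0,"delta_pos":[366,63,0],"angular":[0,0,-64.5]},{"fingers":0,"delta_pos":[366,63,0],"angular":[0,0,-64.5]},{"fingers":0,"delta_pos":[366,63,0],"angular":[0,0,-64.5]},{"fingers":0,"delta_pos":[366,63,0],"angular":[0,0,-64.5]},{"fingers":0,"delta_pos":[366,63,0],"angular":[0,0,-64.5]},{"fingers":0,"delta_pos":[366,63,0],"angular":[0,0,-64.5]}]'

```text
clock: 26.35
tool_pos: [0.474, 0.0202, 0.0924]
orientation: [-180.0, -0.1, 178.0]
force: [0.3, 0.3, -0.5]
opening: 0.0318
gripper_force: 30.0
```

Request:
apply_moves --deltas '[{"fingers":0,"delta_pos":[0,0,45],"angular":[0,0,0]},{"fingers":0,"delta_pos":[0,0,85],"angular":[0,0,0]},{"fingers":0,"delta_pos":[0,0,100],"angular":[0,0,0]},{"fingers":0,"delta_pos":[0,0,108],"angular":[0,0,0]},{"fingers":0,"delta_pos":[0,0,108],"angular":[0,0,0]},{"fingers":48,"delta_pos":[0,0,108],"angular":[0,0,0]},{"fingers":48,"delta_pos":[0,0,108],"angular":[0,0,0]},{"fingers":48,"delta_pos":[0,0,108],"angular":[0,0,0]},{"fingers":48,"delta_pos":[0,0,108],"angular":[0,0,0]}]'

```text
clock: 27.25
tool_pos: [0.4753, 0.0202, -0.0141]
orientation: [180.0, 0.1, 177.9]
force: [-0.3, -0.8, 0.5]
opening: 0.0477
gripper_force: 0.0
```

Request:
apply_moves --deltas '[{"fingers":48,"delta_pos":[0,0,-40],"angular":[0,0,0]},{"fingers":48,"delta_pos":[0,0,-80],"angular":[0,0,0]},{"fingers":62,"delta_pos":[0,0,-120],"angular":[0,0,0]},{"fingers":62,"delta_pos":[0,0,-120],"angular":[0,0,0]},{"fingers":62,"delta_pos":[0,-200,-120],"angular":[0,0,0]},{"fingers":62,"delta_pos":[0,-200,-120],"angular":[0,0,0]},{"fingers":62,"delta_pos":[0,-200,-120],"angular":[0,0,0]},{"fingers":62,"delta_pos":[0,-200,-120],"angular":[0,0,0]},{"fingers":62,"delta_pos":[0,-200,-120],"angular":[0,0,0]},{"fingers":62,"delta_pos":[0,-200,-120],"angular":[0,0,0]}]'

```text
clock: 28.25
tool_pos: [0.467, -0.1811, 0.1051]
orientation: [180.0, -0.0, 177.7]
force: [0.6, 0.0, 0.0]
opening: 0.0622
gripper_force: 0.0
```

Run:
```python
from det import *
from plan import *
from box import *
i=check('t10.png');s=snap('scene','s10.png');cv2.imwrite('pics/c10.png',np.vstack([crop(i,120,170,160,90,5)[:300],crop(s,230,140,160,120,5)[:300]]))
o=ctrl.get_obs();print(o['tool_pos'],o['opening'])
W=177.9
plan([[(447,298,110,W,62)],[(447,298,-29,W,62)],[(*b2w(34,80),95,W,0)]])
```

```text
soapA 0.34 (22, -16); soapB 0.2 (-22, 6); tin1 0.99 (0, 0); tin2 0.38 (16, -13); tea 0.39 (7, -14); stick 0.97 (0, 0); 
[ 0.46753284 -0.17941428  0.10525059] 0.06213306064864909
call0 rows>=10 f62 pos[38, 476, -5] ang[0,0,0.0]
call1 rows>=3 f62 pos[0, 0, 139] ang[0,0,0.0]
call2 rows>=5 f0 pos[-72, -196, -124] ang[0,0,0.0]
end [511.6, 99.2, 95.3, 177.9]
```

View pics/c10.png

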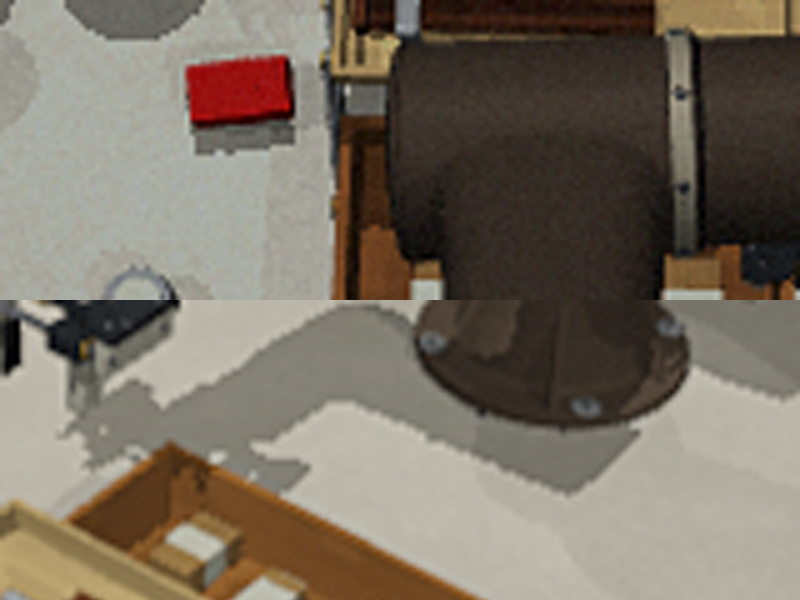

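The crops show soaps and tea inside the compartment and tin 1 still in place. Now tin 1.

Request:
apply_moves --deltas '[{"fingers":62,"delta_pos":[19,238,-5],"angular":[0,0,0]},{"fingers":62,"delta_pos":[19,238,-5],"angular":[0,0,0]},{"fingers":62,"delta_pos":[19,238,-5],"angular":[0,0,0]},{"fingers":62,"delta_pos":[19,238,-5],"angular":[0,0,0]},{"fingers":62,"delta_pos":[19,238,-5],"angular":[0,0,0]},{"fingers":62,"delta_pos":[19,238,-5],"angular":[0,0,0]}]'

```text
clock: 28.95
tool_pos: [0.4573, 0.0641, 0.1109]
orientation: [179.9, 0.1, 178.4]
force: [-1.1, -0.5, 0.2]
opening: 0.0618
gripper_force: 0.0
```

Request:
apply_moves --deltas '[{"fingers":62,"delta_pos":[19,238,0],"angular":[0,0,0]},{"fingers":62,"delta_pos":[19,238,0],"angular":[0,0,0]},{"fingers":62,"delta_pos":[19,238,0],"angular":[0,0,0]},{"fingers":62,"delta_pos":[19,238,0],"angular":[0,0,0]},{"fingers":62,"delta_pos":[19,238,0],"angular":[0,0,0]},{"fingers":62,"delta_pos":[19,238,0],"angular":[0,0,0]},{"fingers":62,"delta_pos":[19,238,0],"angular":[0,0,0]}]'

```text
clock: 29.65
tool_pos: [0.4457, 0.2985, 0.1098]
orientation: [-180.0, -0.0, 178.1]
force: [-0.4, -0.7, 0.1]
opening: 0.062
gripper_force: 0.0
```

Request:
apply_moves --deltas '[{"fingers":62,"delta_pos":[0,0,45],"angular":[0,0,0]},{"fingers":62,"delta_pos":[0,0,85],"angular":[0,0,0]},{"fingers":62,"delta_pos":[0,0,115],"angular":[0,0,0]},{"fingers":62,"delta_pos":[0,0,130],"angular":[0,0,0]},{"fingers":62,"delta_pos":[0,0,137],"angular":[0,0,0]},{"fingers":62,"delta_pos":[0,0,137],"angular":[0,0,0]}]'

```text
clock: 30.25
tool_pos: [0.4465, 0.2962, -0.0272]
orientation: [-179.9, -0.0, 177.9]
force: [-0.1, 0.8, 1.1]
opening: 0.0623
gripper_force: 0.0
```

Request:
apply_moves --deltas '[{"fingers":0,"delta_pos":[0,0,0],"angular":[0,0,0]},{"fingers":0,"delta_pos":[0,0,0],"angular":[0,0,0]},{"fingers":0,"delta_pos":[0,0,0],"angular":[0,0,0]},{"fingers":0,"delta_pos":[0,0,0],"angular":[0,0,0]},{"fingers":0,"delta_pos":[0,0,0],"angular":[0,0,0]},{"fingers":0,"delta_pos":[0,0,-30],"angular":[0,0,0]},{"fingers":0,"delta_pos":[0,0,-75],"angular":[0,0,0]},{"fingers":0,"delta_pos":[0,0,-120],"angular":[0,0,0]},{"fingers":0,"delta_pos":[0,0,-120],"angular":[0,0,0]},{"fingers":0,"delta_pos":[0,0,-120],"angular":[0,0,0]}]'

```text
clock: 31.25
tool_pos: [0.4471, 0.2977, 0.0946]
orientation: [179.8, 0.1, 177.9]
force: [0.0, 0.1, -1.8]
opening: 0.0435
gripper_force: 30.0
```

Request:
apply_moves --deltas '[{"fingers":0,"delta_pos":[-72,-196,0],"angular":[0,0,0]},{"fingers":0,"delta_pos":[-72,-196,0],"angular":[0,0,0]},{"fingers":0,"delta_pos":[-72,-196,0],"angular":[0,0,0]},{"fingers":0,"delta_pos":[-72,-196,0],"angular":[0,0,0]},{"fingers":0,"delta_pos":[-72,-196,0],"angular":[0,0,0]},{"fingers":0,"delta_pos":[-72,-196,0],"angular":[0,0,0]},{"fingers":0,"delta_pos":[-72,-196,0],"angular":[0,0,0]}]'

```text
clock: 31.95
tool_pos: [0.5111, 0.0986, 0.0923]
orientation: [-180.0, -0.1, 177.9]
force: [0.8, -0.1, -0.7]
opening: 0.043
gripper_force: 30.0
```

Request:
apply_moves --deltas '[{"fingers":0,"delta_pos":[0,0,45],"angular":[0,0,0]},{"fingers":0,"delta_pos":[0,0,85],"angular":[0,0,0]},{"fingers":0,"delta_pos":[0,0,100],"angular":[0,0,0]},{"fingers":0,"delta_pos":[0,0,108],"angular":[0,0,0]},{"fingers":0,"delta_pos":[0,0,108],"angular":[0,0,0]},{"fingers":60,"delta_pos":[0,0,108],"angular":[0,0,0]},{"fingers":60,"delta_pos":[0,0,108],"angular":[0,0,0]},{"fingers":60,"delta_pos":[0,0,108],"angular":[0,0,0]},{"fingers":60,"delta_pos":[0,0,108],"angular":[0,0,0]}]'

```text
clock: 32.85
tool_pos: [0.5122, 0.099, -0.0139]
orientation: [180.0, 0.1, 177.9]
force: [0.3, 0.7, -1.3]
opening: 0.0596
gripper_force: 0.0
```

Request:
apply_moves --deltas '[{"fingers":60,"delta_pos":[0,0,-40],"angular":[0,0,0]},{"fingers":60,"delta_pos":[0,0,-80],"angular":[0,0,0]},{"fingers":50,"delta_pos":[0,0,-120],"angular":[0,0,0]},{"fingers":50,"delta_pos":[0,0,-150],"angular":[0,0,0]},{"fingers":50,"delta_pos":[0,100,-180],"angular":[0,0,0]},{"fingers":50,"delta_pos":[0,150,-180],"angular":[0,0,0]},{"fingers":50,"delta_pos":[0,150,-180],"angular":[0,0,0]},{"fingers":50,"delta_pos":[0,150,-180],"angular":[0,0,0]}]'

```text
clock: 33.65
tool_pos: [0.5181, 0.2534, 0.1667]
orientation: [179.9, 0.2, 178.1]
force: [0.1, -0.4, -0.1]
opening: 0.0499
gripper_force: 0.0
```

Run:
```python
from det import *
from plan import *
from box import *
i=check('t11.png');s=snap('scene','s11.png');cv2.imwrite('pics/c11.png',np.vstack([crop(i,165,185,133,80,6)[:330,:798],crop(s,217,150,133,65,6)[:270,:798]]))
o=ctrl.get_obs();print(o['tool_pos'],o['opening'],o['orientation'])
plan([[(675.5,12,165,-92.1,40)],[(675.5,12,102,-92.1,40)]])
```

```text
soapA 0.3 (7, -13); soapB 0.25 (-13, -21); tin1 0.55 (-4, 16); tin2 0.4 (-14, -18); tea 0.33 (-16, 20); stick 0.97 (0, 0); 
[0.51695479 0.24983676 0.16539833] 0.04987355743436802 [1.79983264e+02 7.49331143e-03 1.78034511e+02]
call0 rows>=11 f40 pos[-167, -232, 0] ang[0,0,-89.9]
call1 rows>=2 f40 pos[0, 0, 63] ang[0,0,0.0]
end [675.9, 12.2, 102.4, 267.9]
```

View pics/c11.png

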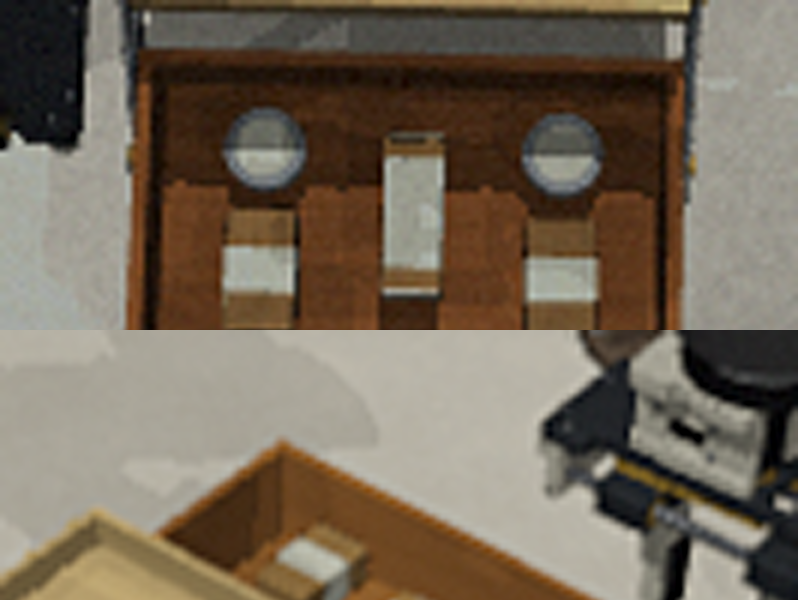

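All five items are in the compartment: tins at (264,148) and (562,153), tea at (413,215), soaps at (259,270) and (562,275). Back to the handle.

Request:
apply_moves --deltas '[{"fingers":40,"delta_pos":[-100,-140,0],"angular":[0,0,-60]},{"fingers":40,"delta_pos":[-100,-140,0],"angular":[0,0,-60]},{"fingers":40,"delta_pos":[-100,-140,0],"angular":[0,0,-60]},{"fingers":40,"delta_pos":[-100,-140,0],"angular":[0,0,-60]},{"fingers":40,"delta_pos":[-100,-140,0],"angular":[0,0,-60]},{"fingers":40,"delta_pos":[-100,-140,0],"angular":[0,0,-60]},{"fingers":40,"delta_pos":[-100,-140,0],"angular":[0,0,-60]},{"fingers":40,"delta_pos":[-100,-140,0],"angular":[0,0,-60]},{"fingers":40,"delta_pos":[-100,-140,0],"angular":[0,0,-60]}]'

```text
clock: 34.65
tool_pos: [0.6115, 0.1036, 0.1652]
orientation: [180.0, -0.0, -122.1]
force: [-0.4, -0.0, 0.6]
opening: 0.0396
gripper_force: 0.0
```

Run:
```python
from plan import *
o=ctrl.get_obs();print(o['tool_pos'],o['orientation'],o['joint_pos'])
plan([[(675.5,12,165,-92.1,40)],[(675.5,12,98,-92.1,40)]])
```

```text
[0.61151495 0.10356276 0.16522253] [ 1.79982798e+02 -2.02294300e-02 -1.22144059e+02] [ 2.76224783e+01  1.64176742e+01 -8.63223280e+00 -5.16045350e-03
 -6.49762325e+01 -5.97643568e+01]
call0 rows>=4 f40 pos[43, -103, 0] ang[0,0,-30.0]
call1 rows>=2 f40 pos[0, 0, 67] ang[0,0,-0.0]
end [675.8, 12.4, 98.2, -92.1]
```

Request:
apply_moves --deltas '[{"fingers":40,"delta_pos":[43,-103,0],"angular":[0,0,-30]},{"fingers":40,"delta_pos":[43,-103,0],"angular":[0,0,-30]},{"fingers":40,"delta_pos":[43,-103,0],"angular":[0,0,-30]},{"fingers":40,"delta_pos":[43,-103,0],"angular":[0,0,-30]},{"fingers":40,"delta_pos":[43,-103,0],"angular":[0,0,-30]},{"fingers":40,"delta_pos":[43,-103,0],"angular":[0,0,-30]},{"fingers":40,"delta_pos":[43,-103,0],"angular":[0,0,-30]}]'

```text
clock: 35.35
tool_pos: [0.6762, 0.0141, 0.1655]
orientation: [-180.0, 0.0, -92.2]
force: [-0.4, 0.1, 0.8]
opening: 0.0402
gripper_force: 0.0
```

Request:
apply_moves --deltas '[{"fingers":40,"delta_pos":[0,0,25],"angular":[0,0,0]},{"fingers":40,"delta_pos":[0,0,50],"angular":[0,0,0]},{"fingers":40,"delta_pos":[0,0,66],"angular":[0,0,0]},{"fingers":40,"delta_pos":[0,0,66],"angular":[0,0,0]},{"fingers":0,"delta_pos":[0,0,66],"angular":[0,0,0]},{"fingers":0,"delta_pos":[0,0,66],"angular":[0,0,0]},{"fingers":0,"delta_pos":[0,0,66],"angular":[0,0,0]},{"fingers":0,"delta_pos":[0,0,66],"angular":[0,0,0]},{"fingers":0,"delta_pos":[0,0,66],"angular":[0,0,0]},{"fingers":0,"delta_pos":[0,0,66],"angular":[0,0,0]}]'

```text
clock: 36.35
tool_pos: [0.6759, 0.014, 0.1]
orientation: [180.0, 0.0, -92.1]
force: [-5.4, 1.3, 6.3]
opening: 0.0107
gripper_force: 30.0
```

Request:
apply_moves --deltas '[{"fingers":0,"delta_pos":[0,6,-4],"angular":[0,0,0]},{"fingers":0,"delta_pos":[0,15,-11],"angular":[0,0,0]},{"fingers":0,"delta_pos":[0,26,-17],"angular":[0,0,0]},{"fingers":0,"delta_pos":[0,37,-21],"angular":[0,0,0]},{"fingers":0,"delta_pos":[0,49,-25],"angular":[0,0,0]},{"fingers":0,"delta_pos":[0,60,-27],"angular":[0,0,0]},{"fingers":0,"delta_pos":[0,72,-28],"angular":[0,0,0]},{"fingers":0,"delta_pos":[0,84,-28],"angular":[0,0,0]},{"fingers":0,"delta_pos":[0,96,-27],"angular":[0,0,0]},{"fingers":0,"delta_pos":[0,108,-24],"angular":[0,0,0]}]'

```text
clock: 37.35
tool_pos: [0.5698, 0.0178, 0.1245]
orientation: [-179.8, 0.0, -92.1]
force: [3.8, -0.7, 4.7]
opening: 0.011
gripper_force: 30.0
```

Request:
apply_moves --deltas '[{"fingers":0,"delta_pos":[0,11,4],"angular":[0,0,0]},{"fingers":0,"delta_pos":[0,22,9],"angular":[0,0,0]},{"fingers":0,"delta_pos":[0,33,14],"angular":[0,0,0]},{"fingers":0,"delta_pos":[0,43,21],"angular":[0,0,0]},{"fingers":0,"delta_pos":[0,52,29],"angular":[0,0,0]},{"fingers":0,"delta_pos":[0,60,38],"angular":[0,0,0]},{"fingers":0,"delta_pos":[0,67,47],"angular":[0,0,0]},{"fingers":0,"delta_pos":[0,68,48],"angular":[0,0,0]},{"fingers":0,"delta_pos":[0,68,48],"angular":[0,0,0]}]'

```text
clock: 38.25
tool_pos: [0.5005, 0.0203, 0.076]
orientation: [-179.9, -0.0, -92.0]
force: [-2.4, -1.1, 11.9]
opening: 0.0111
gripper_force: 30.0
```

Request:
apply_moves --deltas '[{"fingers":40,"delta_pos":[0,0,0],"angular":[0,0,0]},{"fingers":40,"delta_pos":[0,0,0],"angular":[0,0,0]},{"fingers":40,"delta_pos":[0,0,0],"angular":[0,0,0]},{"fingers":40,"delta_pos":[0,0,0],"angular":[0,0,0]},{"fingers":40,"delta_pos":[0,0,-30],"angular":[0,0,0]},{"fingers":34,"delta_pos":[0,0,-75],"angular":[0,0,0]},{"fingers":34,"delta_pos":[0,0,-90],"angular":[0,0,0]},{"fingers":34,"delta_pos":[0,0,-90],"angular":[0,0,0]}]'

```text
clock: 39.05
tool_pos: [0.5022, 0.0208, 0.1679]
orientation: [-179.7, 0.1, -92.1]
force: [0.0, 0.2, 0.5]
opening: 0.0343
gripper_force: 0.0
```

Run:
```python
from det import *
from plan import *
i=check('t12.png')
hsv=cv2.cvtColor(i,cv2.COLOR_BGR2HSV)
m=np.zeros(i.shape[:2],np.uint8);s=hsv[205:240,362:382];m[205:240,362:382]=(s[...,1]>80)&(s[...,2]>70)&(s[...,0]<30)
ys,xs=np.nonzero(m);P=cast('top',np.c_[xs,ys],.012)[:,:2]*1000
r=cv2.fitLine(P.astype(np.float32),cv2.DIST_L2,0,.01,.01).ravel();print(r,P.mean(0),np.degrees(np.arctan2(r[1],r[0])), len(xs))
o=ctrl.get_obs();print(o['tool_pos'],o['joint_pos'])
plan([[(478,-434,130,-10.4,34)]])
```

```text
soapA 0.38 (9, -13); soapB 0.42 (-6, -14); tin1 0.29 (12, -9); tin2 0.36 (15, 22); tea 0.43 (-5, 1); stick 0.97 (0, 0); 
[ 9.8550963e-01 -1.6961953e-01  4.6293021e+02 -4.3292407e+02] [ 462.93020476 -432.92406358] -9.765698 136
[0.50096281 0.02059503 0.16598106] [ 2.48326300e+01  5.06763823e+00 -2.29369820e+01 -1.59813728e-02
 -6.18764445e+01 -2.69099141e+01]
call0 rows>=10 f34 pos[455, 6, 36] ang[0,0,-81.7]
end [478.4, -433.9, 130.0, -10.4]
```

Request:
apply_moves --deltas '[{"fingers":34,"delta_pos":[230,0,20],"angular":[0,0,-45]},{"fingers":34,"delta_pos":[230,0,20],"angular":[0,0,-45]},{"fingers":34,"delta_pos":[230,0,20],"angular":[0,0,-45]},{"fingers":34,"delta_pos":[230,0,20],"angular":[0,0,-45]},{"fingers":34,"delta_pos":[230,0,20],"angular":[0,0,-45]},{"fingers":34,"delta_pos":[230,0,20],"angular":[0,0,-45]},{"fingers":34,"delta_pos":[230,0,20],"angular":[0,0,-45]},{"fingers":34,"delta_pos":[230,0,20],"angular":[0,0,-45]}]'

```text
clock: 39.9
tool_pos: [0.4914, -0.2095, 0.1439]
orientation: [179.9, 0.1, -47.3]
force: [-0.3, 1.4, 1.1]
opening: 0.034
gripper_force: 0.0
```

Run:
```python
from det import *
from plan import *
i=snap('top','t13.png');s=snap('scene','s13.png')
cv2.imwrite('pics/c13.png',np.vstack([crop(i,178,184,110,65,7)[:350,:770],crop(s,230,150,110,90,7)[60:310,:770]]))
o=ctrl.get_obs();print(o['tool_pos'],o['orientation'])
plan([[(479,-435,110,-9.9,34)],[(479,-435,-30,-9.9,34)]])
```

```text
[ 0.49204321 -0.20875431  0.14473585] [ 1.79973293e+02  4.32362823e-02 -4.71792600e+01]
call0 rows>=5 f34 pos[157, 163, 35] ang[0,0,-37.3]
call1 rows>=3 f34 pos[0, 0, 140] ang[0,0,0.0]
end [479.2, -434.7, -30.3, -9.9]
```

View pics/c13.png

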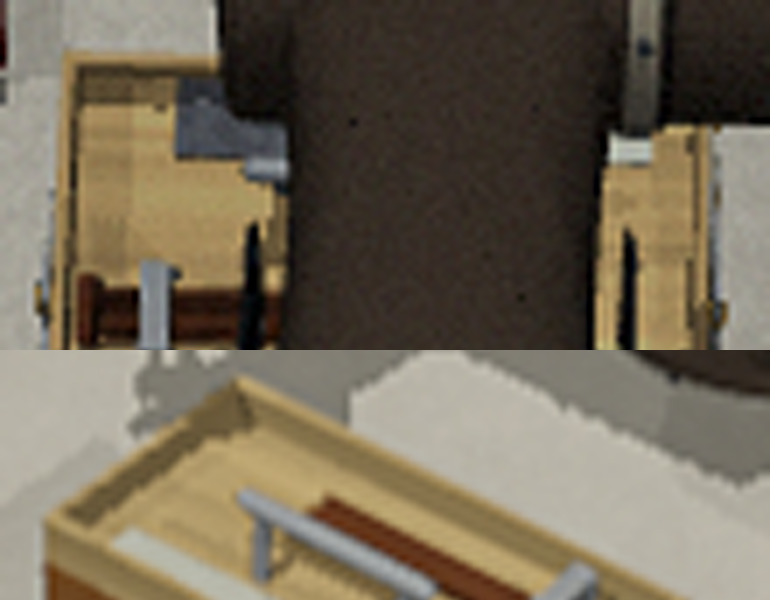

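Request:
apply_moves --deltas '[{"fingers":34,"delta_pos":[157,163,35],"angular":[0,0,-37.3]},{"fingers":34,"delta_pos":[157,163,35],"angular":[0,0,-37.3]},{"fingers":34,"delta_pos":[157,163,35],"angular":[0,0,-37.3]},{"fingers":34,"delta_pos":[157,163,35],"angular":[0,0,-37.3]},{"fingers":34,"delta_pos":[157,163,35],"angular":[0,0,-37.3]},{"fingers":34,"delta_pos":[157,163,35],"angular":[0,0,-37.3]},{"fingers":34,"delta_pos":[157,163,35],"angular":[0,0,-37.3]},{"fingers":34,"delta_pos":[157,163,35],"angular":[0,0,-37.3]}]'

```text
clock: 40.8
tool_pos: [0.4803, -0.4343, 0.1104]
orientation: [-180.0, -0.0, -9.8]
force: [0.2, 0.5, -0.2]
opening: 0.0337
gripper_force: 0.0
```

Run:
```python
from det import *
from plan import *
from box import *
o=ctrl.get_obs();print(o['tool_pos'],o['orientation'])
i=cv2.imread('pics/top0.png').astype(int)
w2b=lambda P:((P[:,:2]*1000-C)@R).round(1).tolist()
# intensity profiles along cradle line (box x=-35, z .093) 
ys=np.arange(-130,132,2.)
P=np.array([[*b2w(-35,y),93] for y in ys])/1000;q=proj('top',P)
v=cv2.remap(i.astype(np.float32),q[:,0].astype(np.float32)[None],q[:,1].astype(np.float32)[None],1)[0]
print([(int(y),int(a[2]),int(a[0])) for y,a in zip(ys,v) if y<-60 or y>60])
# loop: grey and bright mask
b,g,r=[i[...,k] for k in range(3)]
m=(abs(r-b)<25)&(g>95);s=np.zeros_like(m);s[216:236,194:208]=m[216:236,194:208]
yy,xx=np.nonzero(s);print(len(xx),xx.min(),xx.max(),yy.min(),yy.max(),xx.mean(),yy.mean())
print('loop top box',w2b(cast('top',np.c_[[xx.mean()],[yy.mean()]],.114)),'xrange',w2b(cast('top',[[xx.mean(),yy.min()-.5],[xx.mean(),yy.max()+.5]],.114)))
```

```text
[ 0.48033037 -0.43427669  0.11039138] [-1.79992047e+02 -5.09282432e-03 -9.79879622e+00]
[(-130, 129, 68), (-128, 130, 68), (-126, 129, 69), (-124, 130, 70), (-122, 132, 70), (-120, 136, 74), (-118, 140, 77), (-116, 139, 73), (-114, 140, 74), (-112, 140, 77), (-110, 138, 73), (-108, 138, 73), (-106, 142, 76), (-104, 139, 75), (-102, 138, 75), (-100, 139, 77), (-98, 139, 76), (-96, 139, 76), (-94, 139, 74), (-92, 139, 74), (-90, 138, 74), (-88, 139, 75), (-86, 139, 76), (-84, 138, 75), (-82, 138, 75), (-80, 139, 75), (-78, 139, 74), (-76, 137, 72), (-74, 137, 73), (-72, 139, 76), (-70, 141, 76), (-68, 141, 75), (-66, 137, 72), (-64, 136, 72), (-62, 137, 74), (62, 33, 12), (64, 29, 6), (66, 28, 6), (68, 29, 8), (70, 29, 7), (72, 27, 6), (74, 26, 7), (76, 30, 7), (78, 33, 9), (80, 33, 12), (82, 32, 7), (84, 30, 4), (86, 28, 6), (88, 27, 4), (90, 25, 4), (92, 25, 16), (94, 60, 62), (96, 107, 115), (98, 108, 114), (100, 108, 113), (102, 105, 113), (104, 105, 112), (106, 83, 83), (108, 31, 15), (110, 25, 8), (112, 24, 7), (114, 26, 6), (116, 27, 4), (118, 27, 4), (120, 29, 8), (122, 20, 6), (124, 10, 2), (126, 15, 5), (128, 32, 11), (130, 58, 18)]
51 198 201 221 233 199.47058823529412 227.11764705882354
loop top box [[-34.6, 98.3]] xrange [[-14.3, 99.2], [-54.1, 97.5]]
```

Request:
apply_moves --deltas '[{"fingers":34,"delta_pos":[-1,0,45],"angular":[0,0,0]},{"fingers":34,"delta_pos":[-1,0,90],"angular":[0,0,0]},{"fingers":34,"delta_pos":[-1,0,120],"angular":[0,0,0]},{"fingers":34,"delta_pos":[-1,0,134],"angular":[0,0,0]},{"fingers":34,"delta_pos":[-1,0,140],"angular":[0,0,0]},{"fingers":34,"delta_pos":[-1,0,140],"angular":[0,0,0]},{"fingers":34,"delta_pos":[-1,0,140],"angular":[0,0,0]}]'

```text
clock: 41.5
tool_pos: [0.4802, -0.4357, -0.0279]
orientation: [179.9, -0.1, -9.7]
force: [0.1, -0.1, 0.2]
opening: 0.0339
gripper_force: 0.0
```

Request:
apply_moves --deltas '[{"fingers":0,"delta_pos":[0,0,0],"angular":[0,0,0]},{"fingers":0,"delta_pos":[0,0,0],"angular":[0,0,0]},{"fingers":0,"delta_pos":[0,0,0],"angular":[0,0,0]},{"fingers":0,"delta_pos":[0,0,0],"angular":[0,0,0]},{"fingers":0,"delta_pos":[0,0,0],"angular":[0,0,0]},{"fingers":0,"delta_pos":[0,0,0],"angular":[0,0,0]}]'

```text
clock: 42.1
tool_pos: [0.4793, -0.4357, -0.0288]
orientation: [180.0, -0.1, -9.8]
force: [-0.7, 1.5, 6.5]
opening: 0.0173
gripper_force: 30.0
```

Request:
apply_moves --deltas '[{"fingers":0,"delta_pos":[0,0,-20],"angular":[0,0,0]},{"fingers":0,"delta_pos":[0,0,-60],"angular":[0,0,0]},{"fingers":0,"delta_pos":[0,0,-105],"angular":[0,0,0]},{"fingers":0,"delta_pos":[0,0,-150],"angular":[0,0,0]},{"fingers":0,"delta_pos":[0,0,-150],"angular":[0,0,0]},{"fingers":0,"delta_pos":[0,0,-150],"angular":[0,0,0]}]'

```text
clock: 42.7
tool_pos: [0.4794, -0.4356, 0.1217]
orientation: [180.0, -0.2, -9.8]
force: [-0.0, -0.5, -0.3]
opening: 0.0174
gripper_force: 30.0
```

Run:
```python
from plan import *
from box import *
o=ctrl.get_obs();print(o['tool_pos'],o['opening'],o['gripper_force'])
L=b2w(-35,20)
plan([[(460,-210,120,-50,0)],[(*L,115,-92.1,0)],[(*L,59,-92.1,0)]])
```

```text
[ 0.47935956 -0.43557136  0.12167316] 0.017374970370747818 29.993999283760786
call0 rows>=5 f0 pos[-57, -219, 2] ang[0,0,40.2]
call1 rows>=6 f0 pos[-205, -147, 5] ang[0,0,42.1]
call2 rows>=2 f0 pos[0, 0, 56] ang[0,0,0.0]
end [441.2, 41.5, 58.7, -92.1]
```

Request:
apply_moves --deltas '[{"fingers":0,"delta_pos":[-57,-219,0],"angular":[0,0,40.2]},{"fingers":0,"delta_pos":[-57,-219,0],"angular":[0,0,40.2]},{"fingers":0,"delta_pos":[-57,-219,0],"angular":[0,0,40.2]},{"fingers":0,"delta_pos":[-57,-219,0],"angular":[0,0,40.2]},{"fingers":0,"delta_pos":[-57,-219,0],"angular":[0,0,40.2]},{"fingers":0,"delta_pos":[-57,-219,0],"angular":[0,0,40.2]},{"fingers":0,"delta_pos":[-57,-219,0],"angular":[0,0,40.2]},{"fingers":0,"delta_pos":[-57,-219,0],"angular":[0,0,40.2]}]'

```text
clock: 43.5
tool_pos: [0.4595, -0.2102, 0.1195]
orientation: [179.9, 0.1, -49.9]
force: [-0.1, 0.4, -0.4]
opening: 0.0175
gripper_force: 30.0
```

Request:
apply_moves --deltas '[{"fingers":0,"delta_pos":[-205,-147,0],"angular":[0,0,42.1]},{"fingers":0,"delta_pos":[-205,-147,0],"angular":[0,0,42.1]},{"fingers":0,"delta_pos":[-205,-147,0],"angular":[0,0,42.1]},{"fingers":0,"delta_pos":[-205,-147,0],"angular":[0,0,42.1]},{"fingers":0,"delta_pos":[-205,-147,0],"angular":[0,0,42.1]},{"fingers":0,"delta_pos":[-205,-147,0],"angular":[0,0,42.1]},{"fingers":0,"delta_pos":[-205,-147,0],"angular":[0,0,42.1]},{"fingers":0,"delta_pos":[-205,-147,0],"angular":[0,0,42.1]},{"fingers":0,"delta_pos":[-205,-147,0],"angular":[0,0,42.1]},{"fingers":0,"delta_pos":[-205,-147,0],"angular":[0,0,42.1]}]'

```text
clock: 44.5
tool_pos: [0.4406, 0.0403, 0.1199]
orientation: [180.0, -0.0, -92.2]
force: [-1.1, -0.1, -0.7]
opening: 0.017
gripper_force: 30.0
```

Run:
```python
from plan import *
from box import *
o=ctrl.get_obs();print(o['tool_pos'],o['opening'],o['gripper_force'],o['orientation'])
L=b2w(-35,20)
plan([[(*L,66,-92.1,0)]])
# where is the amber in the scene view? line fit on the plane of the stick axis
from h import *
z=o['tool_pos'][2]+.036+.002
i=snap('scene','s14.png');hsv=cv2.cvtColor(i,cv2.COLOR_BGR2HSV)
q=proj('scene',[[*o['tool_pos'][:2],z]])[0];x,y=map(int,q)
m=np.zeros(i.shape[:2],np.uint8);s=hsv[y-25:y+26,x-30:x+31];m[y-25:y+26,x-30:x+31]=(s[...,1]>170)&(s[...,2]>60)&(s[...,0]<14)&(s[...,0]>4)
yy,xx=np.nonzero(m);print(len(xx))
P=cast('scene',np.c_[xx,yy],z)[:,:2]*1000;B=(P-C)@R;print(B.min(0),B.max(0),B.mean(0));f=cv2.fitLine(B.astype(np.float32),cv2.DIST_HUBER,0,.01,.01).ravel();print(f)
```

```text
[0.44057228 0.04030564 0.11994146] 0.017023757501046993 29.994044518098235 [ 1.79957603e+02 -2.71162317e-02 -9.21512290e+01]
call0 rows>=2 f0 pos[-1, 0, 54] ang[0,0,-0.1]
end [440.6, 41.3, 65.9, -92.1]
122
[-48.8012864    1.17607616] [ 48.25807778 160.81707929] [31.70060869 73.28852611]
[1.7774794e-02 9.9984199e-01 3.6262810e+01 6.4135193e+01]
```

Request:
apply_moves --deltas '[{"fingers":0,"delta_pos":[-1,0,30],"angular":[0,0,0]},{"fingers":0,"delta_pos":[-1,0,45],"angular":[0,0,0]},{"fingers":0,"delta_pos":[-1,0,52],"angular":[0,0,0]},{"fingers":0,"delta_pos":[-1,0,56],"angular":[0,0,0]},{"fingers":0,"delta_pos":[-1,0,58],"angular":[0,0,0]},{"fingers":0,"delta_pos":[-1,0,58],"angular":[0,0,0]}]'

```text
clock: 45.15
tool_pos: [0.441, 0.0426, 0.0626]
orientation: [-180.0, 0.0, -92.1]
force: [-0.3, -0.0, 0.1]
opening: 0.0172
gripper_force: 30.0
```

Request:
apply_moves --deltas '[{"fingers":0,"delta_pos":[0,0,2],"angular":[0,0,0]},{"fingers":0,"delta_pos":[0,0,2],"angular":[0,0,0]},{"fingers":0,"delta_pos":[0,0,2],"angular":[0,0,0]}]'

```text
clock: 45.45
tool_pos: [0.4408, 0.0428, 0.0605]
orientation: [-180.0, 0.0, -92.1]
force: [-0.3, -1.2, -0.9]
opening: 0.0174
gripper_force: 30.0
```

Step down further, watching the force.

Request:
apply_moves --deltas '[{"fingers":0,"delta_pos":[0,0,2],"angular":[0,0,0]},{"fingers":0,"delta_pos":[0,0,2],"angular":[0,0,0]},{"fingers":0,"delta_pos":[0,0,2],"angular":[0,0,0]}]'

```text
clock: 45.75
tool_pos: [0.4411, 0.0429, 0.0585]
orientation: [-180.0, 0.0, -92.1]
force: [1.1, 0.3, 0.2]
opening: 0.0172
gripper_force: 30.0
```

Request:
apply_moves --deltas '[{"fingers":0,"delta_pos":[0,0,1],"angular":[0,0,0]},{"fingers":0,"delta_pos":[0,0,1],"angular":[0,0,0]},{"fingers":0,"delta_pos":[0,0,1],"angular":[0,0,0]}]'

```text
clock: 46.05
tool_pos: [0.4412, 0.0428, 0.0581]
orientation: [-179.9, 0.0, -92.0]
force: [-1.2, -0.8, 11.1]
opening: 0.0175
gripper_force: 30.0
```

Seated in the V with 11 N of contact. Release, rise and go behind the stick's trailing end.

Request:
apply_moves --deltas '[{"fingers":25,"delta_pos":[0,0,0],"angular":[0,0,0]},{"fingers":25,"delta_pos":[0,0,0],"angular":[0,0,0]},{"fingers":25,"delta_pos":[0,0,0],"angular":[0,0,0]},{"fingers":25,"delta_pos":[0,0,-20],"angular":[0,0,0]},{"fingers":25,"delta_pos":[0,0,-60],"angular":[0,0,0]},{"fingers":25,"delta_pos":[0,0,-60],"angular":[0,0,0]},{"fingers":0,"delta_pos":[85,0,-60],"angular":[0,0,0]},{"fingers":0,"delta_pos":[85,0,-60],"angular":[0,0,0]},{"fingers":0,"delta_pos":[85,0,-60],"angular":[0,0,0]},{"fingers":0,"delta_pos":[85,0,-60],"angular":[0,0,0]}]'

```text
clock: 47.05
tool_pos: [0.4373, -0.043, 0.117]
orientation: [180.0, 0.0, -92.2]
force: [-0.2, 0.2, 0.6]
opening: 0.0019
gripper_force: 0.0
```

Request:
apply_moves --deltas '[{"fingers":0,"delta_pos":[0,0,25],"angular":[0,0,0]},{"fingers":0,"delta_pos":[0,0,50],"angular":[0,0,0]},{"fingers":0,"delta_pos":[0,0,58],"angular":[0,0,0]},{"fingers":0,"delta_pos":[0,0,58],"angular":[0,0,0]}]'

```text
clock: 47.45
tool_pos: [0.4368, -0.042, 0.0584]
orientation: [179.9, -0.1, -92.0]
force: [0.5, 0.3, 1.1]
opening: 0.0005
gripper_force: 0.0
```

Run:
```python
from plan import *
from box import *
from h import *
o=ctrl.get_obs();print(o['tool_pos'],o['opening'],o['force'],(R.T@(o['tool_pos'][:2]*1000-C)))
s=snap('scene','s15.png');t=snap('top','t15.png');cv2.imwrite('pics/c15.png',np.hstack([crop(s,240,150,80,80,5),crop(t,180,180,80,80,5)]))
```

```text
[ 0.43679102 -0.04199815  0.05836332] 0.0004529541965482739 [0.50518449 0.28398735 1.10435333] [-36.00407703 -63.56016101]
```

View pics/c15.png

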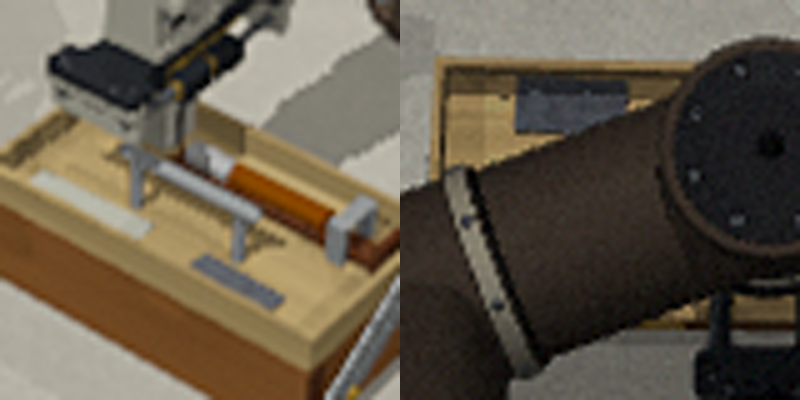

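The stick lies in the cradle with its cap end toward the gripper at (205,160) and its front end just before the loop. Push it.

Request:
apply_moves --deltas '[{"fingers":0,"delta_pos":[-8,0,0],"angular":[0,0,0]},{"fingers":0,"delta_pos":[-14,0,0],"angular":[0,0,0]},{"fingers":0,"delta_pos":[-19,0,0],"angular":[0,0,0]},{"fingers":0,"delta_pos":[-24,0,0],"angular":[0,0,0]},{"fingers":0,"delta_pos":[-29,0,0],"angular":[0,0,0]},{"fingers":0,"delta_pos":[-34,0,0],"angular":[0,0,0]},{"fingers":0,"delta_pos":[-39,0,0],"angular":[0,0,0]},{"fingers":0,"delta_pos":[-44,0,0],"angular":[0,0,0]},{"fingers":0,"delta_pos":[-48,0,0],"angular":[0,0,0]},{"fingers":0,"delta_pos":[-50,0,0],"angular":[0,0,0]}]'

```text
clock: 48.55
tool_pos: [0.4393, 0.0081, 0.0592]
orientation: [180.0, -0.0, -92.1]
force: [-0.6, -1.3, 1.1]
opening: 0.0007
gripper_force: 0.5
```

Request:
apply_moves --deltas '[{"fingers":0,"delta_pos":[-1,0,0],"angular":[0,0,0]},{"fingers":0,"delta_pos":[-2,0,0],"angular":[0,0,0]},{"fingers":0,"delta_pos":[-3,0,0],"angular":[0,0,0]},{"fingers":0,"delta_pos":[-4,0,0],"angular":[0,0,0]},{"fingers":0,"delta_pos":[-4,0,0],"angular":[0,0,0]}]'

```text
clock: 49.05
tool_pos: [0.4395, 0.0117, 0.0592]
orientation: [180.0, 0.0, -92.1]
force: [-1.3, -0.1, 0.7]
opening: 0.0004
gripper_force: 0.1
```

Request:
apply_moves --deltas '[{"fingers":0,"delta_pos":[-1,0,0],"angular":[0,0,0]},{"fingers":0,"delta_pos":[-2,0,0],"angular":[0,0,0]},{"fingers":0,"delta_pos":[-3,0,0],"angular":[0,0,0]},{"fingers":0,"delta_pos":[-3,0,0],"angular":[0,0,0]}]'

```text
clock: 49.45
tool_pos: [0.4396, 0.0148, 0.0592]
orientation: [-180.0, 0.0, -92.1]
force: [0.9, -0.8, 0.6]
opening: 0.0005
gripper_force: 0.0
```

Request:
apply_moves --deltas '[{"fingers":0,"delta_pos":[-1,0,0],"angular":[0,0,0]},{"fingers":0,"delta_pos":[-2,0,0],"angular":[0,0,0]},{"fingers":0,"delta_pos":[-2,0,0],"angular":[0,0,0]}]'

```text
clock: 49.75
tool_pos: [0.4395, 0.0163, 0.0593]
orientation: [180.0, -0.0, -92.1]
force: [1.3, -3.0, 0.5]
opening: 0.0004
gripper_force: 2.0
```

Request:
apply_moves --deltas '[{"fingers":0,"delta_pos":[-1,0,0],"angular":[0,0,0]},{"fingers":0,"delta_pos":[-2,0,0],"angular":[0,0,0]},{"fingers":0,"delta_pos":[-2,0,0],"angular":[0,0,0]}]'

```text
clock: 50.05
tool_pos: [0.4393, 0.0168, 0.0593]
orientation: [179.9, -0.2, -92.1]
force: [2.8, -13.6, 1.4]
opening: 0.0006
gripper_force: 7.2
```

Request:
apply_moves --deltas '[{"fingers":0,"delta_pos":[-1,0,0],"angular":[0,0,0]},{"fingers":0,"delta_pos":[-1,0,0],"angular":[0,0,0]},{"fingers":0,"delta_pos":[-1,0,0],"angular":[0,0,0]}]'

```text
clock: 50.35
tool_pos: [0.4391, 0.0169, 0.0594]
orientation: [179.9, -0.2, -92.1]
force: [3.3, -17.8, 2.8]
opening: 0.0004
gripper_force: 9.5
```

Firm against the stop at 18 N. Back off, rise and move clear.

Request:
apply_moves --deltas '[{"fingers":0,"delta_pos":[5,0,0],"angular":[0,0,0]},{"fingers":0,"delta_pos":[20,0,0],"angular":[0,0,0]},{"fingers":0,"delta_pos":[20,0,-40],"angular":[0,0,0]},{"fingers":0,"delta_pos":[20,0,-90],"angular":[0,0,0]},{"fingers":0,"delta_pos":[20,0,-120],"angular":[0,0,0]},{"fingers":0,"delta_pos":[200,0,-120],"angular":[0,0,0]},{"fingers":0,"delta_pos":[270,0,-120],"angular":[0,0,0]},{"fingers":0,"delta_pos":[270,0,-120],"angular":[0,0,0]},{"fingers":0,"delta_pos":[270,0,-120],"angular":[0,0,0]},{"fingers":0,"delta_pos":[270,0,-120],"angular":[0,0,0]}]'

```text
clock: 51.35
tool_pos: [0.43, -0.2518, 0.1796]
orientation: [-179.9, 0.0, -92.0]
force: [1.4, -0.4, 1.1]
opening: 0.0006
gripper_force: 0.0
```

Request:
apply_moves --deltas '[{"fingers":0,"delta_pos":[120,0,0],"angular":[0,0,0]},{"fingers":0,"delta_pos":[120,0,0],"angular":[0,0,0]},{"fingers":0,"delta_pos":[120,0,0],"angular":[0,0,0]},{"fingers":0,"delta_pos":[120,0,0],"angular":[0,0,0]},{"fingers":0,"delta_pos":[120,0,0],"angular":[0,0,0]}]'

```text
clock: 51.85
tool_pos: [0.4254, -0.3702, 0.1787]
orientation: [180.0, 0.0, -92.2]
force: [0.4, 0.5, -0.8]
opening: 0.0003
gripper_force: 0.0
```

Run:
```python
from h import *
from box import *
o=ctrl.get_obs();print(o['tool_pos'],o['force'])
for n in('scene','top'):
    i=snap(n,n+'16.png').astype(np.float32);ys=np.arange(-30,130,3.)
    for x in(-35,):
        P=np.array([[*b2w(x,y),103] for y in ys])/1000;q=proj(n,P).astype(np.float32)
        v=cv2.remap(i,q[:,0][None],q[:,1][None],1)[0]
        print(n,[(int(y),*map(int,a[::-1])) for y,a in zip(ys,v)])
# tray still where it was: handle/tray rim comparison with start (scene view, crop)
a=cv2.imread('pics/scene0.png')[180:235,235:300];b=cv2.imread('pics/scene16.png')
c=cv2.matchTemplate(b[170:245,225:310],a,cv2.TM_CCOEFF_NORMED);print(cv2.minMaxLoc(c))
```

```text
[ 0.42543038 -0.37018758  0.17868256] [ 0.37845397  0.46342843 -0.75747517]
scene [(-30, 174, 150, 100), (-27, 173, 148, 99), (-24, 173, 148, 99), (-21, 174, 150, 99), (-18, 173, 148, 98), (-15, 172, 148, 98), (-12, 176, 152, 102), (-9, 176, 151, 101), (-6, 173, 148, 98), (-3, 176, 150, 97), (0, 175, 150, 103), (3, 175, 162, 140), (6, 174, 172, 167), (9, 175, 176, 177), (12, 175, 175, 174), (15, 174, 174, 174), (18, 173, 174, 173), (21, 173, 174, 172), (24, 173, 175, 175), (27, 174, 175, 174), (30, 174, 175, 173), (33, 174, 175, 176), (36, 175, 177, 178), (39, 171, 169, 168), (42, 149, 121, 106), (45, 137, 81, 32), (48, 133, 66, 2), (51, 133, 63, 0), (54, 134, 68, 0), (57, 133, 68, 1), (60, 131, 65, 0), (63, 133, 68, 0), (66, 131, 64, 1), (69, 131, 64, 0), (72, 133, 67, 0), (75, 131, 62, 0), (78, 132, 63, 4), (81, 138, 93, 62), (84, 141, 122, 117), (87, 145, 140, 138), (90, 147, 151, 151), (93, 147, 152, 153), (96, 140, 138, 137), (99, 127, 99, 85), (102, 133, 70, 15), (105, 136, 67, 0), (108, 138, 69, 0), (111, 138, 69, 0), (114, 137, 70, 0), (117, 134, 67, 0), (120, 119, 60, 7), (1
[... 463 characters left out ...]
169), (33, 164, 167, 168), (36, 165, 168, 172), (39, 168, 172, 176), (42, 155, 147, 139), (45, 110, 57, 27), (48, 100, 43, 7), (51, 97, 44, 4), (54, 101, 45, 9), (57, 103, 48, 12), (60, 104, 48, 12), (63, 104, 49, 14), (66, 102, 47, 10), (69, 101, 48, 11), (72, 100, 46, 9), (75, 99, 44, 8), (78, 99, 45, 9), (81, 100, 45, 9), (84, 101, 46, 9), (87, 101, 45, 9), (90, 84, 43, 18), (93, 93, 84, 77), (96, 129, 135, 140), (99, 131, 133, 138), (102, 129, 133, 139), (105, 114, 105, 101), (108, 91, 43, 13), (111, 101, 45, 6), (114, 103, 48, 11), (117, 103, 49, 14), (120, 102, 46, 10), (123, 97, 45, 13), (126, 49, 24, 9), (129, 70, 34, 23)]
(-0.22994771599769592, 0.9730509519577026, (20, 0), (10, 10))
```

The stick runs from y≈5 to 125 mm in the box frame, under the loop and against the stop, and the tray is back exactly where it started. Handing in.

```bash
python3 -c "
from plant import ctrl
print(ctrl.close_job())"
```

```text
the job is handed in; nothing more can be done
None
```

The job is handed in with all five items (two soaps, two tins, tea) in the compartment, the tray fully down and the stick under the loop against the end stop; the close call returned no verdict.

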